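Clear the work board, slide it out to its line and hold it there

ROBOT

A 7-joint arm with a two-finger parallel gripper is mounted at the origin on the work surface. World frame = base frame: x ahead of the robot, y to its left, z up, the work surface at z = 0. Lengths are in m, angles in rad, forces in N, time in s.
With the tool pointing down it reaches from about 0.425 to 0.925 m from the base axis. Payload 6.8 kg.
Tool frame: the origin (TCP) lies midway between the tips of the shut fingers; the grasp point (between the pads) lies 19 mm behind it (bot.pinch_z is the distance from the TCP to the grasp point, in m); x points along the fingers, y is the direction in which the jaws open and shut, and the axes are right-handed (so a half turn about x gives the same grasp; the last joint's range is limited). The gripper opens to 85 mm and grips with 20 to 120 N. Pads are 22 mm wide; open, the fingers measure 114 mm over their backs; the gripper's body (76 mm by 85 mm) begins 54 mm behind the grasp point. The pads swing forward as they close: fully open they stand 13 mm farther back than shut.
Start: joints at [-1.22, 0.477, 0.022, 1.555, -0.011, 1.109, -0.083], TCP at [0.299, 0.605, 0.193] pointing down, gripper open.
Joint ranges: [-2.96, 2.96], [-0.34, 2.1], [-1.41, 1.46], [0.24, 2.44], [-1.37, 4.51], [0.17, 1.92], [-2.96, 2.96]. Speed limits (rad/s): [2.39, 2.39, 3.14, 3.14, 3.14, 3.14, 3.14].

INTERFACE

Orientations are given as a unit quaternion [w, x, y, z].
In Python, from station import bot gives the robot as it stands. The module is installed in compiled form; this text tells all that it offers.
- The arm moves only by the tool step_arm, never from a script. Its argument "plan" is a list of rows, each a list of 6 numbers: the shift along the tool's x, y, z in units of 40 mm (1.0 is 40 mm), then the turn, a rotation vector about the tool's x, y, z in units of 360 degrees (1.0 is 360 degrees). In form: [[dx, dy, dz, ax, ay, az], ...]. A call has 1 to 8 rows; each row shifts and turns the commanded pose from where the row before left it, along the tool's axes as they then stand; what a row does not reach is not made up. A row lasts 1/8 s, in which the tool goes at most 62.5 mm and 10.7 degrees, less where a joint would pass 70% of its speed; a pose out of reach is approached as far as the arm can. A call with a number of a shift or a turn outside -1 to 1 is refused whole. A call with a gripper value outside its range is refused whole. "fingers" is the closure, from -1 (fully open) to 1 (shut), set as the call begins (left out, the last holds). The fingers move at their own pace and stop on an object; "force" is the grip in N (left out, the last holds). Time passes only in rows, so rows that do not move let the fingers close. It gives the time, the measured TCP pose, the force and the opening at its end, in the units of the state.
- bot.get_obs(): the state, without advancing time (a new reading comes with each control period).
- bot.read_camera(name): name is "side" or "top"; returns (picture, depth): 480x640x3 uint8, red, green, blue; 480x640 float32, m along the optical axis (not along the pixel's ray), 0 where there is no reading.
- bot.camera_model(name): a dict with "mtx" (3x3 intrinsics, pixels), "origin" and "rotation" of the camera in the world. Camera axes: x right, y up, looking along -z (the intrinsics and any distortion apply to the point x, -y, -z); pixel columns grow to the right and rows downward; lengths in m; the calibration is good to about 2 mm. A picture is of the moment at which its call begins. camera_model takes no time and is no camera call.
- bot.hand_in(): hands the job in, once; it reports no verdict.
The state is a dict: "t": time; "q": joint angles; "joint_vel": joint speeds; "joint_torque": joint torques, N m; "eef_pos": TCP position; "tool_rot": TCP orientation; "contact_force": force on the tool from outside, world axes, zero at the start; "torque": the same for the moment, N m; "gripper_width": opening from 0.0 (shut) to 1.0 (fully open).
Only numpy, scipy, OpenCV 4.12 (cv2) and the standard library are available. Lean on these libraries where they do the work, as an engineer would, in place of code of your own. Each camera call takes 0.05 s, during which the arm holds its last target.

TASK

Lift the steel brush pot by its hoop handle off the work board and stand it upright on the round cork coaster beside the riser, and let go of it. Then slide the board straight out over the riser's front edge, without lifting it, until the dark line across the board lies right above that edge. The board is nose-heavy and would tip off there by itself, so finish while still holding it flat on the riser with its line at the edge, and leave the other things on the desk where they are.

Things in the scene. Friction and masses are not known exactly. Their poses are not given: they have to be found in the camera images.
- riser: Fixed low desk riser of dull grey laminate: flat deck 240 (x) by 170 (y) mm, 18 mm thick, its top 90 mm above the desk, on two side panels. Origin on the desk under the deck's centre, z up. Its -x side is the front (roughly towards the robot).
- riser_edge (a point): Middle of the riser's front edge: at x = -120 mm, y = 0, z = 90 mm (deck top) in the riser's frame; same axes as the riser. The edge runs along its y axis.
- board: Loose plywood work board on the riser's deck, 260 (x) by 120 (y) by 12 mm, 0.3 to 0.5 kg. Origin at the centre of its underside, z up. Its -x end is the nose, at the start 30 to 75 mm out over the front edge; x axis within 0.06 rad of the riser's. An aluminium plate (90 by 108 mm, 0.5 mm proud) in the nose end brings its centre of mass to the nose side of the origin. A cleat stands on its tail.
- board_mark (a point): Middle of the dark line, 3 mm wide, that runs straight across the board along its y axis at x = 25 mm in the board's frame, 155 mm from the nose; this point is on the underside (z = 0) beneath the line, with the board's axes. The line is drawn on the top face, 12 mm higher.
- board_cleat (a point): Middle of the top face of the cleat, a straight wooden bar standing up across the tail of the board: 18 mm thick (board's x), 120 mm long (board's y), its top 30 mm above the board's top face. This point is at x = 115 mm, y = 0, z = 42 mm in the board's frame; same axes. The board goes on 6 mm behind the cleat.
- pot: Closed round steel brush pot standing upright on the board between the plate and the cleat, body 70 mm in diameter (lid rim 74 mm), 80 mm high, about 0.3 kg. A rigid hoop handle of 10 mm round bar arches over the lid to 127 mm above the foot. Origin at the centre of its foot, z up.
- pot_grip (a point): Middle of the straight top bar of the pot's hoop handle, on the bar's centre line, 122 mm above the foot, straight above the pot's origin. The bar runs 44 mm level along the pot's y axis; 37 mm of free space lie between it and the lid.
- coaster: Fixed flat cork disc on the desk on one side of the riser, left or right, 124 mm in diameter, 4 mm thick. Origin at the centre of its underside, on the desk.
- dispenser: Bystander: loose grey masking-tape dispenser, about 88 by 66 by 35 mm, lying on the desk on the other side of the riser. Origin on the desk, in the middle of its round end. Leave it where it is.
- taperoll: Bystander: yellow roll of tape lying flat, 60 mm in diameter, 30 mm high, on the desk beside the riser, farther from the robot than the coaster. Origin at the centre of its underside. Leave it where it is.
- swabjar: Bystander: loose jar with a white cap and paper label, 60 mm in diameter, 95 mm high, on the desk beside the riser, on the other side from the tape roll. Origin at the centre of its underside. Leave it where it is.
Not all that is in view belongs to the job. What is shaped like the pot but pink is not meant.

How it is judged:
By the outcome, as a careful person would: the job done as asked, in the order asked, and still so for the second after the job is handed in, while the arm keeps its last pose, push and grip.
It also fails if it takes over 58 s, if anything falls off the work surface, if the arm or the gripper's body presses on something with over 40 N, if the wrist force passes 120 N, or if a joint passes its speed limit or range.

## Working session

There is one attempt and no reset: what is moved stays moved. The work goes in short steps, Python scripts to look and compute and a tool call to move; the robot and the scene stay as the last step left them, time stands still between calls to the robot, and variables do not carry over. Pictures are saved under pics/ and viewed, and the job is handed in when it is done.

Besides the shell and the picture viewer there is one more tool, called after ">>>" as name(argument=value, ...), one argument or row to a line, values as JSON. step_arm: Moves the arm, as the interface text tells. Shifts and turns lie within -1 to 1; 1 stands for 40 mm of shift or 360 degrees of turn. Its arguments: {"type":"object","properties":{"plan":{"type":"array"},"fingers":{"type":"number"},"force":{"type":"number"}},"required":["plan"]}

```bash
mkdir -p pics; cat > h.py <<'E'
import numpy as np, cv2
from station import bot
def snap(n,tag):
    p,d=bot.read_camera(n); cv2.imwrite(f'pics/{tag}_{n}.png',p[:,:,::-1]); np.savez(f'pics/{tag}_{n}.npz',p=p,d=d); return p,d
def load(n,tag):
    z=np.load(f'pics/{tag}_{n}.npz'); return z['p'],z['d']
def ray(n,u,v):
    m=bot.camera_model(n);K=np.array(m['mtx']);x=(u-K[0,2])/K[0,0];y=(v-K[1,2])/K[1,1]
    R=np.array(m['rotation']);return np.array(m['origin']),R@np.array([x,-y,-1.0])
def plane(n,u,v,z):
    o,r=ray(n,u,v); return o+r*(z-o[2])/r[2]
def dep(n,u,v,d):
    o,r=ray(n,u,v); return o+r*d[int(v),int(u)]
def cloud(n,d):
    m=bot.camera_model(n);K=np.array(m['mtx']);v,u=np.indices(d.shape)
    c=np.stack([(u-K[0,2])/K[0,0],-(v-K[1,2])/K[1,1],-np.ones_like(d)],-1)*d[...,None]
    return c@np.array(m['rotation']).T+np.array(m['origin'])
E
python3 - <<'E'
from h import *
for n in('side','top'):
    snap(n,'a');m=bot.camera_model(n);print(n,m)
print(bot.get_obs(),bot.pinch_z)
E
```

```text
side {'mtx': array([[436.39614751,   0.        , 318.38227908],
       [  0.        , 436.39614751, 249.99620138],
       [  0.        ,   0.        ,   1.        ]]), 'origin': array([ 0.52268738, -0.5786159 ,  0.85729252]), 'rotation': array([ 0.94268355,  0.33147754, -0.01555435, -0.03504904])}
top {'mtx': array([[538.20183567,   0.        , 322.79770128],
       [  0.        , 538.20183567, 241.58174185],
       [  0.        ,   0.        ,   1.        ]]), 'origin': array([ 0.49011039, -0.01358763,  1.32654562]), 'rotation': array([ 0.70653336,  0.03666496, -0.03361791, -0.70592926])}
{'t': 0.1, 'q': array([-1.22007874,  0.47772119,  0.02234218,  1.55635158, -0.01151968,
        1.10930251, -0.08310302]), 'joint_vel': array([ 0.00075065, -0.00092278, -0.00030467, -0.00233517,  0.00061424,
        0.00180953, -0.00153403]), 'joint_torque': array([ 4.54160894e-03, -5.97755671e+01,  1.61371998e+00, -2.81949323e+01,
        1.29213533e-02,  4.93940141e-03,  3.28752662e-05]), 'eef_pos': array([0.29869217, 0.60464751, 0.19192088]), 'tool_rot': array([ 0.68848433,  0.16021748,  0.68867918, -0.16137122]), 'contact_force': array([-0.23253075, -0.1409271 ,  0.28456205]), 'torque': array([-0.02823816, -0.01922289, -0.01970003]), 'gripper_width': 0.9983248483430662} 0.0187
```

Rotation is a quaternion; fix the helper.

```bash
python3 - <<'E'
s=open('h.py').read()
s=s.replace("from station import bot","from station import bot\nfrom scipy.spatial.transform import Rotation as Ro\ndef Q(q): return Ro.from_quat(np.roll(np.array(q),-1)).as_matrix()",1)
s=s.replace("np.array(m['rotation'])","Q(m['rotation'])")
open('h.py','w').write(s)
E
python3 -c "
from h import *
for n in('side','top'):
    m=bot.camera_model(n);print(n,m.keys());print(Q(m['rotation']))
print(Q(bot.get_obs()['tool_rot']))"
```

```text
side dict_keys(['mtx', 'origin', 'rotation'])
[[ 0.99705925  0.05576846 -0.0525616 ]
 [-0.07639213  0.77778841 -0.62386652]
 [ 0.00608973  0.62604718  0.7797614 ]]
top dict_keys(['mtx', 'origin', 'rotation'])
[[ 1.06742888e-03  9.95059953e-01 -9.92700862e-02]
 [-9.99990351e-01  6.39117514e-04 -4.34630764e-03]
 [-4.26139142e-03  9.92737677e-02  9.95051034e-01]]
[[-6.39369475e-04  4.42880006e-01  8.96580667e-01]
 [-1.52623372e-03  8.96579373e-01 -4.42880455e-01]
 [-9.99998631e-01 -1.65155589e-03  1.02692914e-04]]
```

View pics/a_side.png

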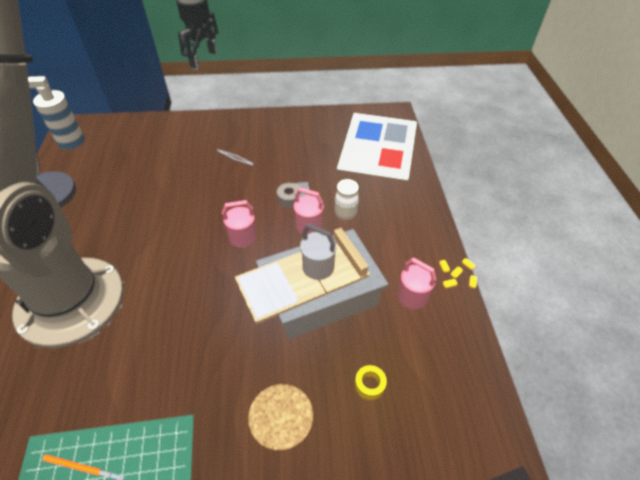

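View pics/a_top.png

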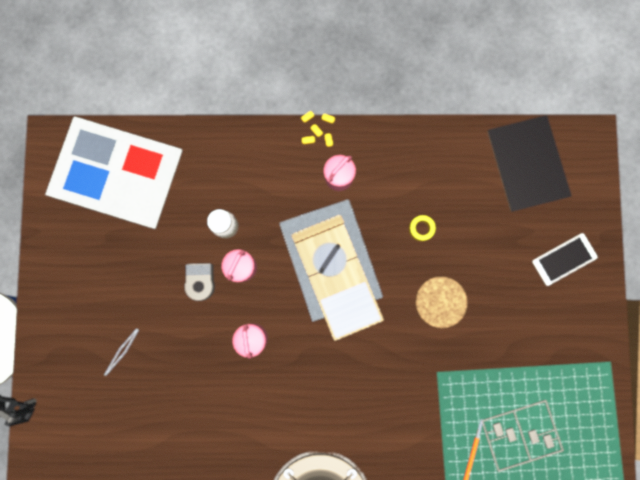

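The steel pot is the grey one at top (329,260) and side (318,252). The pink pots at top (340,170), (238,265) and (249,340) are decoys. The coaster is at top (442,302), on the robot's right. Next I'll enlarge the crop and measure.

```bash
python3 - <<'E'
from h import *
p,d=load('top','a')
c=cv2.resize(p[190:350,270:400],None,fx=4.5,fy=3.7*4.5/3.7,interpolation=cv2.INTER_CUBIC)[:,:,::-1]
c=cv2.resize(c,(585,600)) if c.shape[0]<600 else cv2.resize(c,(488,600))
cv2.imwrite('pics/crop1.png',c)
p2,d2=load('side','a')
c=cv2.resize(p2[215:345,225:400],None,fx=4,fy=4,interpolation=cv2.INTER_CUBIC)[:,:,::-1]
cv2.imwrite('pics/crop2.png',c)
X=cloud('top',d)
hs=cv2.cvtColor(p,cv2.COLOR_RGB2HSV)
def near(u,v,w): m=np.zeros(d.shape,bool);m[v-w:v+w,u-w:u+w]=1;return m
print('depth valid',(d>0).mean(),(d2>0).mean())
for n,u,v in [('deck',370,270),('board',335,285),('pot',329,250),('coaster',442,302),('desk',400,360)]:
    print(n,dep('top',u,v,d))
# handle
for n,dd,(u,v) in(('top',d,(329,258)),('side',d2,(318,250))):
    Y=cloud(n,dd);m=near(u,v,45)&(dd>0)
    Y=Y[m];h=Y[(Y[:,2]>.102+.122-.004)&(Y[:,2]<.26)]
    print(n,len(h),'z',np.percentile(h[:,2],[5,50,95]) if len(h) else 0)
    if len(h)>3:
        c0=h[:,:2].mean(0);s=np.linalg.svd(h[:,:2]-c0);print(c0,(h.min(0)+h.max(0))/2,s[2][0],np.degrees(np.arctan2(s[2][0][1],s[2][0][0])),np.ptp((h[:,:2]-c0)@s[2][0]))
# coaster
m=near(442,302,40)&(hs[...,0]<25)&(p[...,0]>140)
cs,_=cv2.findContours(m.astype(np.uint8),0,2);k=max(cs,key=cv2.contourArea);e=cv2.fitEllipse(k);print(e,plane('top',*e[0],.004))
E
```

```text
depth valid 0.9959700520833333 0.99576171875
deck [ 0.548126   -0.11691312  0.08666075]
board [ 0.51338108 -0.03607208  0.09919865]
pot [ 0.58637843 -0.02185279  0.18048876]
coaster [ 0.47407065 -0.29919256  0.00225358]
desk [ 0.33405439 -0.19539566 -0.00204893]
top 129 z [0.2225235  0.22660579 0.23078419]
[ 0.56691282 -0.02141472] [ 0.56655814 -0.02160849  0.2265597 ] [-0.83649619  0.54797274] 146.7719544121367 0.05839284086915601
side 149 z [0.22096299 0.22794929 0.23075402]
[ 0.56976309 -0.02438237] [ 0.56913495 -0.02314894  0.2264148 ] [ 0.83523882 -0.54988736] -33.35928573356775 0.05763725158228097
((441.0920104980469, 301.8909606933594), (50.75688934326172, 51.929134368896484), 134.54757690429688) [ 0.47435374 -0.29660801  0.004     ]
```

View pics/crop1.png

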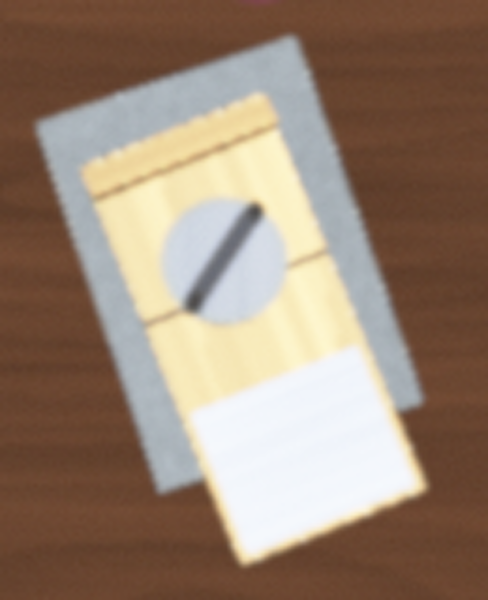

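View pics/crop2.png

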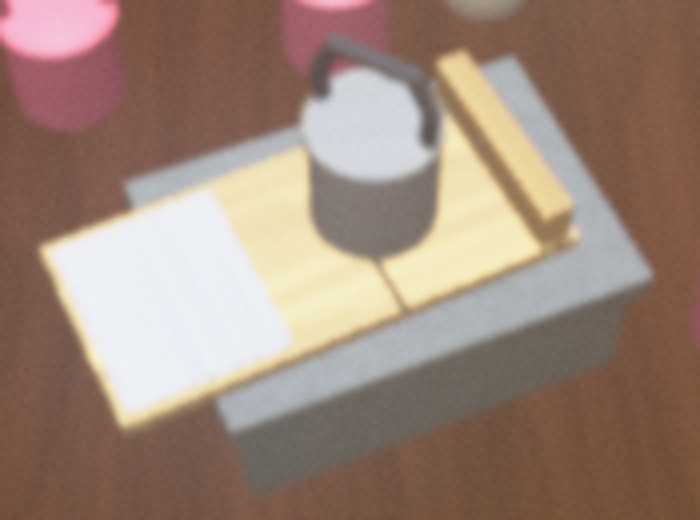

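The crop confirms the grey steel pot: its grip bar centre is near (0.568, -0.0225, 0.224) and the bar runs at 146.7°. The coaster centre is (0.474, -0.297). Now a helper to turn a world target into tool units.

```bash
cat >> h.py <<'E'
def togo(tgt,yaw_y=None,grasp=False):
    """tool-unit shift after turning so that tool y has heading yaw_y (deg)"""
    o=bot.get_obs();R=Q(o['tool_rot']);p=np.array(o['eef_pos'])
    cur=np.degrees(np.arctan2(R[1,1],R[0,1]));yy=cur if yaw_y is None else yaw_y
    a,b=np.cos(np.radians(yy)),np.sin(np.radians(yy))
    Rt=np.array([[0,a,b],[0,b,-a],[-1,0,0]]);
    # rotation vector in tool frame current->target
    rv=Ro.from_matrix(R.T@Rt).as_rotvec()/(2*np.pi)
    print('turn(tool,units)',np.round(rv,4),'shift after turn (units)',np.round(Rt.T@(np.array(tgt)-p)/.04,3),'heading',round(cur,2),'pos',np.round(p,4),'F',np.round(o['contact_force'],1),'w',round(o['gripper_width'],3),'t',o['t'])
E
python3 -c "
from h import *
togo([.568,-.0225,.275],56.7)"
```

```text
turn(tool,units) [0.0195 0.     0.0003] shift after turn (units) [-2.077 -9.408 14.235] heading 63.71 pos [0.2987 0.6046 0.1919] F [-0.2 -0.1  0.3] w 0.998 t 0.1
```

>>> step_arm(
  plan=[
    [-1,0,0,0.0195,0,0.0003],
    [-1.0,0,0,0,0,0],
    [0,-0.6,0.9,0,0,0],
    [0,-0.6,0.9,0,0,0],
    [0,-0.6,0.9,0,0,0],
    [0,-0.6,0.9,0,0,0],
    [0,-0.6,0.9,0,0,0],
    [0,-0.6,0.9,0,0,0],
  ],
  fingers=-1,
)

```text
t: 1.1
eef_pos: [0.4006, 0.3646, 0.2722]
tool_rot: [0.678, 0.203, 0.677, -0.202]
contact_force: [0.2, 0.4, -0.1]
gripper_width: 0.998
```

>>> step_arm(
  plan=[
    [0,-0.6,0.9,0,0,0],
    [0,-0.6,0.9,0,0,0],
    [0,-0.6,0.9,0,0,0],
    [0,-0.6,0.9,0,0,0],
    [0,-0.6,0.9,0,0,0],
    [0,-0.6,0.9,0,0,0],
    [0,-0.6,0.9,0,0,0],
    [0,-0.6,0.9,0,0,0],
  ],
)

```text
t: 2.1
eef_pos: [0.5357, 0.0463, 0.2718]
tool_rot: [0.677, 0.203, 0.677, -0.202]
contact_force: [0.1, -0.7, 0.1]
gripper_width: 0.997
```

```bash
python3 -c "
from h import *
togo([.568,-.0225,.205],56.7)"
```

```text
turn(tool,units) [-0.     -0.0001 -0.0003] shift after turn (units) [ 1.671 -0.993  1.619] heading 56.7 pos [0.5357 0.0463 0.2718] F [ 0.1 -0.7  0.1] w 0.997 t 2.1
```

>>> step_arm(
  plan=[
    [0,-0.35,0.5,0,0,0],
    [0,-0.3,0.5,0,0,0],
    [0,-0.2,0.3,0,0,0],
    [0,0,0,0,0,0],
    [0,0,0,0,0,0],
  ],
)

```text
t: 2.72
eef_pos: [0.5601, -0.0083, 0.2719]
tool_rot: [0.677, 0.203, 0.678, -0.201]
contact_force: [-0.4, 0.1, 0.4]
gripper_width: 1.004
```

```bash
python3 -c "
from h import *
togo([.568,-.0225,.205],56.7)
p,d=snap('side','b')
cv2.imwrite('pics/b_crop.png',cv2.resize(p[150:300,230:410],None,fx=4,fy=4,interpolation=cv2.INTER_CUBIC)[:,:,::-1])"
```

```text
turn(tool,units) [ 0.0002 -0.0001 -0.0003] shift after turn (units) [ 1.671 -0.189  0.361] heading 56.76 pos [ 0.5601 -0.0083  0.2719] F [-0.4  0.1  0.4] w 1.004 t 2.725
```

View pics/b_crop.png

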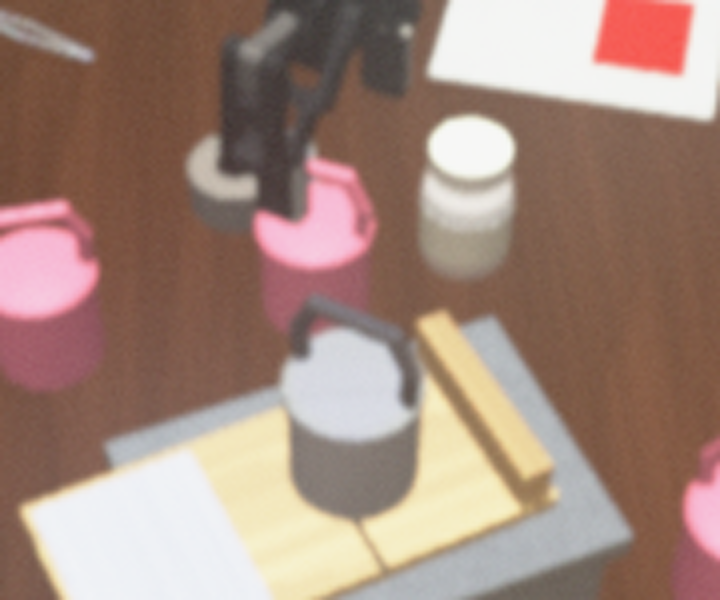

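```bash
cat >> h.py <<'E'
def proj(n,P):
    m=bot.camera_model(n);K=np.array(m['mtx']);c=Q(m['rotation']).T@(np.array(P)-np.array(m['origin']))
    return K[0,2]+K[0,0]*c[0]/-c[2],K[1,2]-K[1,1]*c[1]/-c[2]
E
python3 -c "
from h import *
print(proj('side',[.5601,-.0083,.272]),proj('side',[.568,-.0225,.224]),proj('side',[.5601+.549*.045,-.0083+.836*.045,.285]),proj('side',[.5601-.549*.045,-.0083-.836*.045,.285]))
togo([.568,-.0225,.205],56.7)
snap('side','c');snap('top','c')
togo([.568,-.0225,.205],56.7)
"
```

```text
(np.float64(313.11365934657726), np.float64(207.5169351980223)) (np.float64(317.7818338210473), np.float64(230.01926241578295)) (np.float64(324.7052330977556), np.float64(187.84904722360739)) (np.float64(300.7368077002089), np.float64(218.21434535233826))
turn(tool,units) [ 0.0002 -0.0001 -0.0003] shift after turn (units) [ 1.673 -0.192  0.363] heading 56.79 pos [ 0.5601 -0.0081  0.2719] F [-0.6 -0.9  0.4] w 0.999 t 2.775
turn(tool,units) [ 0.0002 -0.0001 -0.0004] shift after turn (units) [ 1.676 -0.19   0.358] heading 56.78 pos [ 0.5602 -0.0083  0.272 ] F [-0.4 -0.4  0.9] w 1.0 t 2.875
```

View pics/c_side.png

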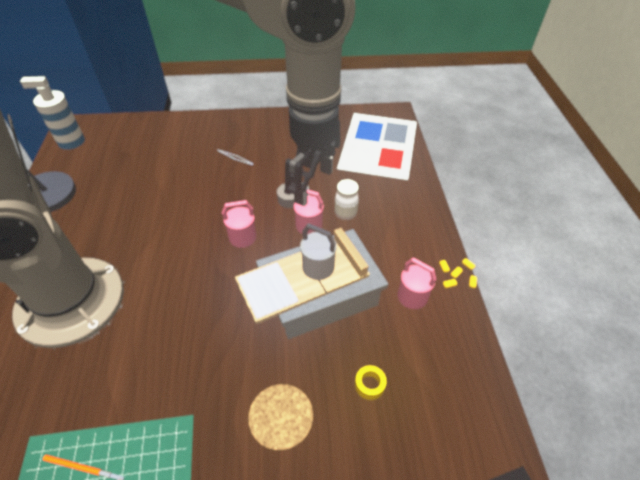

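View pics/c_top.png

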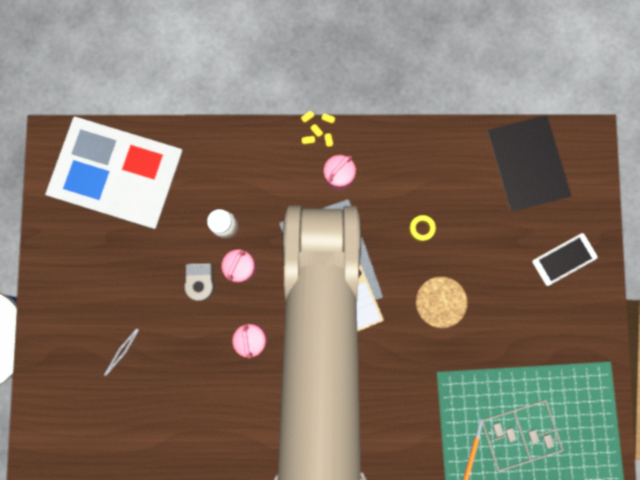

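```bash
python3 -c "
from h import *
p,d=load('side','c');X=cloud('side',d)
g=p.max(2)<75
m=np.zeros(d.shape,bool);m[140:225,275:345]=1
Y=X[m&g&(X[...,2]>.2)&(X[...,2]<.45)]
for lo in np.arange(.23,.40,.01):
    s=Y[(Y[:,2]>=lo)&(Y[:,2]<lo+.01)]
    if len(s): print(round(lo,2),len(s),s[:,:2].min(0).round(3),s[:,:2].max(0).round(3))
cv2.imwrite('pics/c_crop.png',cv2.resize(p[130:250,260:380],None,fx=5,fy=5,interpolation=cv2.INTER_CUBIC)[:,:,::-1])
"
```

```text
0.33 2 [0.579 0.03 ] [0.581 0.03 ]
0.34 1 [0.581 0.029] [0.581 0.029]
0.35 4 [ 0.529 -0.056] [0.581 0.03 ]
0.36 1 [0.584 0.03 ] [0.584 0.03 ]
0.37 6 [ 0.529 -0.077] [ 0.535 -0.07 ]
0.38 28 [ 0.514 -0.076] [ 0.573 -0.011]
0.39 67 [ 0.514 -0.076] [0.588 0.003]
```

View pics/c_crop.png

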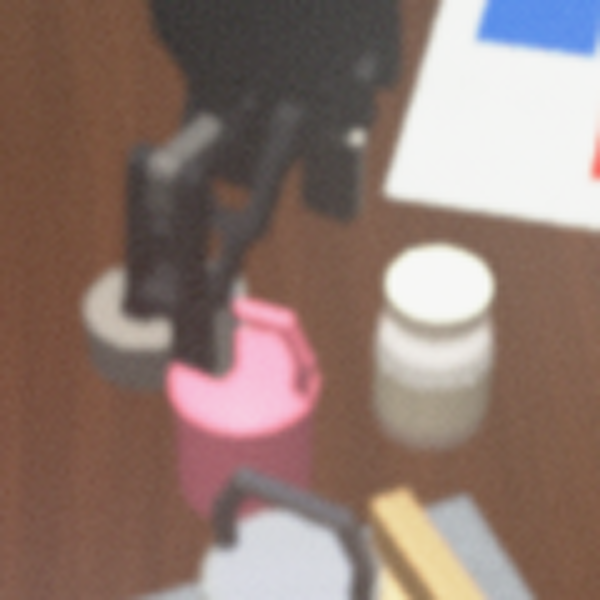

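```bash
python3 -c "
from h import *
p,d=load('side','c');
for u,v in[(301,200),(302,196),(301,190),(300,180),(291,185),(290,170),(328,170),(326,165)]: print(u,v,dep('side',u,v,d).round(4),p[v,u])
"
```

```text
301 200 [ 0.5367 -0.0585  0.3428] [84 73 70]
302 196 [ 0.5386 -0.0561  0.3496] [90 79 77]
301 190 [ 0.537  -0.0675  0.374 ] [79 66 65]
300 180 [ 0.5359 -0.0687  0.3964] [77 65 62]
291 185 [ 0.5215 -0.0632  0.3817] [86 78 75]
290 170 [ 0.5213 -0.0656  0.4148] [87 79 76]
328 170 [0.5895 0.0243 0.3331] [82 74 68]
326 165 [0.5857 0.0246 0.3447] [77 72 68]
```

```bash
python3 -c "
from h import *
print(proj('side',[.299,.605,.205]),proj('side',[.299,.605,.255]))
p,d=load('side','a');
for v in range(30,72,5): print(v,[dep('side',u,v,d).round(3).tolist() for u in (188,194,208)])
pt,dt=load('top','a')
for u,v in[(15,405),(25,408),(30,412),(10,412)]: print(u,v,dep('top',u,v,dt).round(3))
print(bot.get_obs()['q'])
cv2.imwrite('pics/a_crop.png',cv2.resize(p[0:90,150:260],None,fx=6,fy=6,interpolation=cv2.INTER_CUBIC)[:,:,::-1])
"
```

```text
(np.float64(206.24600117041436), np.float64(73.44360754427265)) (np.float64(202.7025077817309), np.float64(56.271008241993))
30 [[0.284, 0.563, 0.345], [0.297, 0.572, 0.341], [0.325, 0.617, 0.32]]
35 [[0.285, 0.544, 0.342], [0.295, 0.569, 0.33], [0.318, 0.644, 0.294]]
40 [[0.282, 0.545, 0.329], [0.29, 0.582, 0.311], [0.315, 0.644, 0.28]]
45 [[0.281, 0.538, 0.32], [0.291, 0.563, 0.307], [0.313, 0.643, 0.267]]
50 [[0.28, 0.531, 0.31], [0.289, 0.556, 0.297], [0.012, 2.356, -0.594]]
55 [[0.277, 0.53, 0.298], [0.287, 0.552, 0.286], [0.007, 2.344, -0.622]]
60 [[-0.136, 2.358, -0.66], [0.284, 0.553, 0.272], [0.001, 2.34, -0.655]]
65 [[-0.14, 2.338, -0.685], [0.281, 0.553, 0.258], [-0.003, 2.33, -0.685]]
70 [[-0.145, 2.328, -0.715], [-0.103, 2.319, -0.712], [-0.011, 2.335, -0.724]]
15 405 [0.287 0.563 0.303]
25 408 [0.282 0.542 0.306]
30 412 [0.273 0.536 0.3  ]
10 412 [0.283 0.547 0.346]
[-0.45362396  0.22544364  0.43156348  1.75929384 -0.10359842  1.17789552
  0.9990548 ]
```

View pics/a_crop.png

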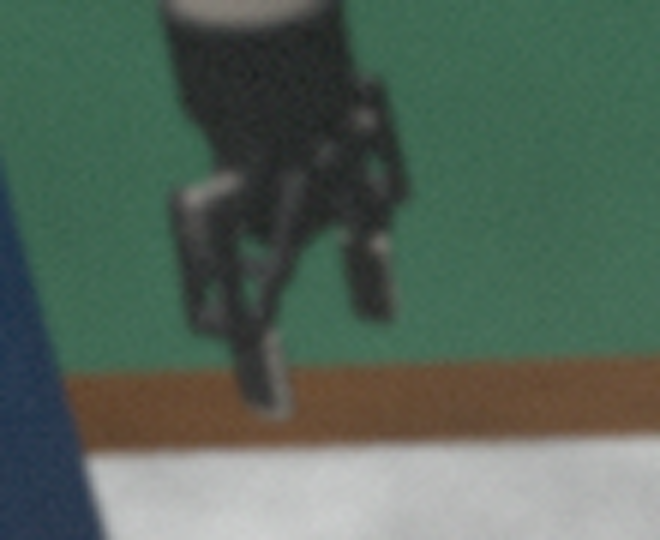

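The visible tips look about 50 mm higher than the reported TCP implies. I'll shut the fingers in free air and check.

>>> step_arm(
  plan=[
    [0,0,0,0,0,0],
    [0,0,0,0,0,0],
    [0,0,0,0,0,0],
    [0,0,0,0,0,0],
    [0,0,0,0,0,0],
    [0,0,0,0,0,0],
  ],
  fingers=1,
)

```text
t: 3.62
eef_pos: [0.5604, -0.0094, 0.272]
tool_rot: [0.678, 0.203, 0.677, -0.202]
contact_force: [-0.3, 0.4, -0.5]
gripper_width: 0.005
```

```bash
python3 -c "
from h import *
p,d=snap('side','d')
for v in range(185,216,3): print(v,[dep('side',u,v,d).round(3).tolist() for u in (306,310,314)],p[v,310])
cv2.imwrite('pics/d_crop.png',cv2.resize(p[130:250,260:380],None,fx=5,fy=5,interpolation=cv2.INTER_CUBIC)[:,:,::-1])
"
```

```text
185 [[0.562, 0.308, 0.037], [0.553, -0.045, 0.363], [0.561, -0.023, 0.343]] [78 65 63]
188 [[0.561, 0.296, 0.037], [0.554, -0.02, 0.332], [0.561, -0.023, 0.335]] [83 70 72]
191 [[0.556, 0.193, 0.124], [0.554, -0.017, 0.322], [0.561, -0.024, 0.329]] [81 71 67]
194 [[0.56, 0.274, 0.035], [0.572, 0.311, -0.001], [0.561, -0.024, 0.322]] [152 111 111]
197 [[0.557, 0.218, 0.079], [0.567, 0.217, 0.08], [0.577, 0.214, 0.082]] [246 180 205]
200 [[0.556, 0.202, 0.084], [0.566, 0.203, 0.083], [0.576, 0.202, 0.083]] [247 188 214]
203 [[0.556, 0.194, 0.082], [0.566, 0.193, 0.082], [0.576, 0.192, 0.082]] [247 192 217]
206 [[0.555, 0.187, 0.078], [0.565, 0.185, 0.08], [0.575, 0.184, 0.08]] [247 192 217]
209 [[0.554, 0.174, 0.081], [0.564, 0.173, 0.082], [0.574, 0.173, 0.081]] [247 198 219]
212 [[0.554, 0.164, 0.081], [0.564, 0.162, 0.083], [0.573, 0.16, 0.083]] [247 198 221]
215 [[0.553, 0.156, 0.078], [0.563, 0.159, 0.074], [0.573, 0.156, 0.077]] [246 185 208]
```

View pics/d_crop.png

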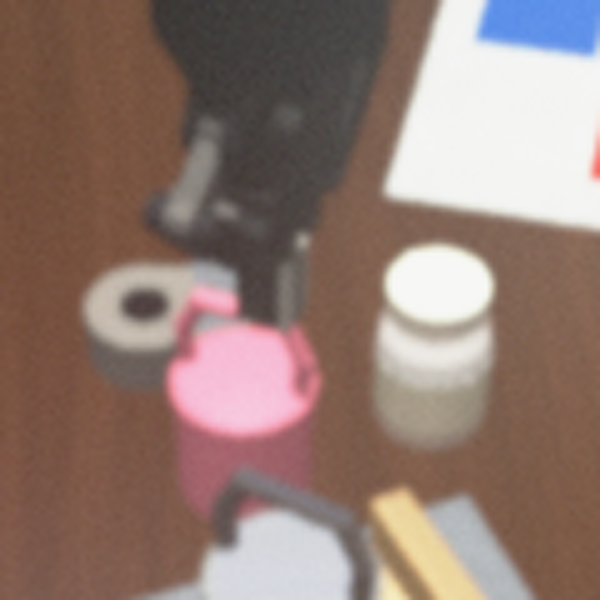

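The shut tips show at z≈0.318 with the TCP reported at 0.272, so one of the two is off by about 46 mm. A safe test: open, straddle the bar at the stated height, close, and read the width.

>>> step_arm(
  plan=[
    [0,-0.19,0.36,0,0,-0.0003],
    [0,0,0,0,0,0],
    [0,0,0,0,0,0],
    [0,0,0,0,0,0],
    [0,0,0,0,0,0],
  ],
  fingers=-1,
)

```text
t: 4.3
eef_pos: [0.5682, -0.0234, 0.272]
tool_rot: [0.677, 0.203, 0.678, -0.202]
contact_force: [0.0, -0.1, -0.0]
gripper_width: 0.999
```

>>> step_arm(
  plan=[
    [0.4,0,0,0,0,0],
    [0.4,0,0,0,0,0],
    [0.4,0,0,0,0,0],
    [0.4,0,0,0,0,0],
    [0,0,0,0,0,0],
    [0,0,0,0,0,0],
  ],
)

```text
t: 5.05
eef_pos: [0.5686, -0.0237, 0.2083]
tool_rot: [0.678, 0.203, 0.677, -0.203]
contact_force: [0.5, 0.2, -0.1]
gripper_width: 1.001
```

```bash
python3 -c "
from h import *
togo([.568,-.0225,.205],56.7)
p,d=snap('side','e')
togo([.568,-.0225,.205],56.7)
cv2.imwrite('pics/e_crop.png',cv2.resize(p[150:270,260:380],None,fx=5,fy=5,interpolation=cv2.INTER_CUBIC)[:,:,::-1])
"
```

```text
turn(tool,units) [-0.      0.0001 -0.    ] shift after turn (units) [ 0.082  0.017 -0.029] heading 56.69 pos [ 0.5686 -0.0237  0.2083] F [ 0.5  0.2 -0.1] w 1.001 t 5.05
turn(tool,units) [-0.      0.0001 -0.0001] shift after turn (units) [ 0.089  0.015 -0.032] heading 56.68 pos [ 0.5687 -0.0237  0.2086] F [ 0.3 -0.7  0.4] w 1.0 t 5.1
```

View pics/e_crop.png

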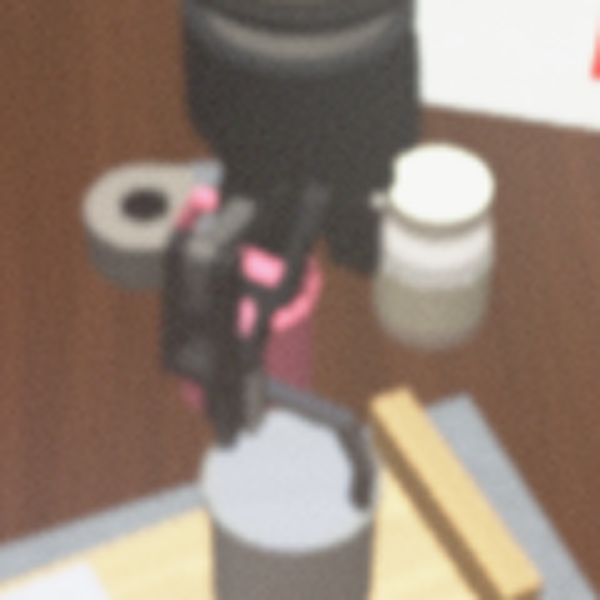

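```bash
python3 -c "
from h import *
for z in(.221,.25,.267):
  for s in(.0425,.057,-.0425): print(z,s,np.round(proj('side',[.5686-.549*s,-.0237-.836*s,z]),1))
p,d=load('side','e')
for u,v in[(305,236),(303,230),(300,225),(297,220),(307,220),(306,228),(311,205),(318,190),(330,196),(334,200)]: print(u,v,dep('side',u,v,d).round(4),p[v,u])
"
```

```text
0.221 0.0425 [307.2 246.3]
0.221 0.057 [303.3 251.6]
0.221 -0.0425 [328.5 217.4]
0.25 0.0425 [307.  236.3]
0.25 0.057 [303.  241.6]
0.25 -0.0425 [328.8 207.2]
0.267 0.0425 [306.8 230.2]
0.267 0.057 [302.8 235.5]
0.267 -0.0425 [329.  200.9]
305 236 [ 0.5435 -0.0092  0.1929] [93 84 81]
303 230 [ 0.5381 -0.0692  0.2793] [81 73 70]
300 225 [ 0.5328 -0.0871  0.3127] [88 77 77]
297 220 [ 0.5282 -0.0792  0.3169] [96 91 88]
307 220 [ 0.5449 -0.0825  0.3191] [77 70 66]
306 228 [ 0.5432 -0.0742  0.2898] [76 68 66]
311 205 [ 0.5536 -0.0529  0.3241] [225 144 163]
318 190 [ 0.5656 -0.0506  0.3561] [69 66 65]
330 196 [0.5934 0.0121 0.2796] [76 69 66]
334 200 [0.6009 0.0081 0.2726] [82 77 72]
```

>>> step_arm(
  plan=[
    [0,0,0,0,0,0],
    [0,0,0,0,0,0],
    [0,0,0,0,0,0],
    [0,0,0,0,0,0],
  ],
  fingers=1,
  force=20,
)

```text
t: 5.6
eef_pos: [0.5682, -0.0236, 0.2081]
tool_rot: [0.677, 0.203, 0.677, -0.203]
contact_force: [-0.1, -0.4, -0.9]
gripper_width: 0.142
```

>>> step_arm(
  plan=[
    [0,0,0,0,0,0],
    [0,0,0,0,0,0],
  ],
)

```text
t: 5.85
eef_pos: [0.5682, -0.0236, 0.208]
tool_rot: [0.677, 0.203, 0.678, -0.203]
contact_force: [-0.1, 0.3, 0.7]
gripper_width: 0.005
```

```bash
python3 -c "
from h import *
p,d=snap('side','f')
togo([.568,-.0225,.205],56.7)
cv2.imwrite('pics/f_crop.png',cv2.resize(p[150:270,260:380],None,fx=5,fy=5,interpolation=cv2.INTER_CUBIC)[:,:,::-1])
"
```

```text
turn(tool,units) [-0. -0. -0.] shift after turn (units) [ 0.075  0.02  -0.021] heading 56.69 pos [ 0.5682 -0.0236  0.208 ] F [ 0.3 -0.6  0.1] w 0.002 t 5.9
```

View pics/f_crop.png

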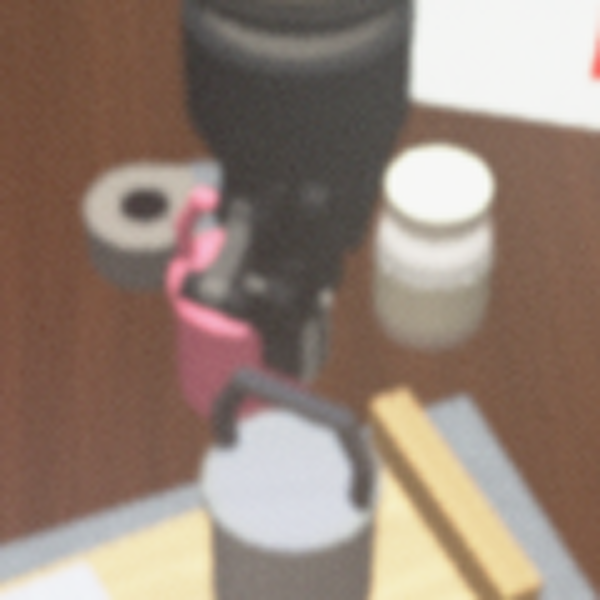

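The fingers shut fully on nothing above the bar, so the picture is right: the real tips are about 46 mm behind the reported TCP, with xy agreeing. I'll reopen, go 49 mm lower, and watch the force.

>>> step_arm(
  plan=[
    [0,0,0,0,0,0],
    [0,0,0,0,0,0],
    [0,0,0,0,0,0],
    [0,0,0,0,0,0],
    [0,0,0,0,0,0],
  ],
  fingers=-1,
)

```text
t: 6.52
eef_pos: [0.5682, -0.0236, 0.208]
tool_rot: [0.677, 0.203, 0.677, -0.203]
contact_force: [0.2, -0.2, -0.2]
gripper_width: 0.999
```

>>> step_arm(
  plan=[
    [0.3,0,0,0,0,0],
    [0.3,0,0,0,0,0],
    [0.3,0,0,0,0,0],
    [0.15,0,0,0,0,0],
    [0.15,0,0,0,0,0],
    [0,0,0,0,0,0],
  ],
)

```text
t: 7.28
eef_pos: [0.568, -0.0237, 0.1597]
tool_rot: [0.677, 0.203, 0.678, -0.203]
contact_force: [0.2, 0.5, 0.3]
gripper_width: 0.998
```

```bash
python3 -c "
from h import *
p,d=snap('side','g')
togo([.568,-.0225,.159],56.7)
cv2.imwrite('pics/g_crop.png',cv2.resize(p[150:270,260:380],None,fx=5,fy=5,interpolation=cv2.INTER_CUBIC)[:,:,::-1])
"
```

```text
turn(tool,units) [-0. -0. -0.] shift after turn (units) [ 0.026  0.021 -0.023] heading 56.69 pos [ 0.5683 -0.0237  0.16  ] F [ 0.2 -0.6  0.6] w 1.0 t 7.325
```

View pics/g_crop.png

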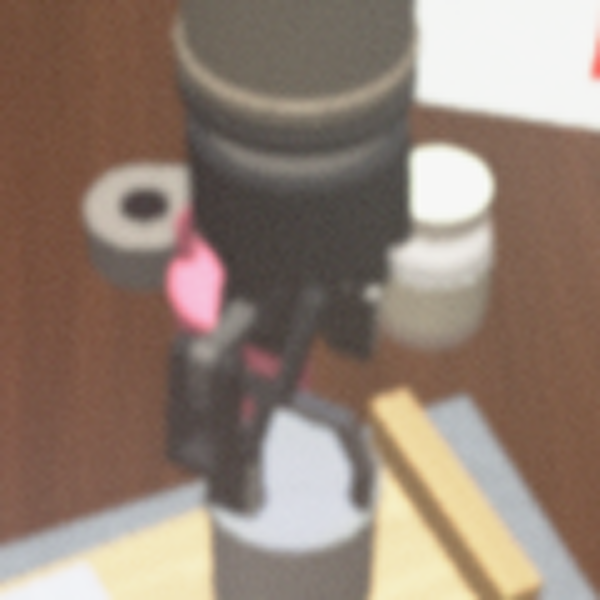

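>>> step_arm(
  plan=[
    [0,0,0,0,0,0],
    [0,0,0,0,0,0],
    [0,0,0,0,0,0],
    [0,0,0,0,0,0],
    [0,0,0,0,0,0],
    [0,0,0,0,0,0],
    [0,0,0,0,0,0],
  ],
  fingers=1,
  force=60,
)

```text
t: 8.2
eef_pos: [0.5684, -0.0235, 0.1602]
tool_rot: [0.678, 0.203, 0.677, -0.202]
contact_force: [0.6, 0.9, 1.2]
gripper_width: 0.095
```

```bash
python3 -c "
from h import *
p,d=snap('side','i')
togo([.568,-.0225,.159],56.7)
cv2.imwrite('pics/i_crop.png',cv2.resize(p[150:270,260:380],None,fx=5,fy=5,interpolation=cv2.INTER_CUBIC)[:,:,::-1])
"
```

```text
turn(tool,units) [ 0.      0.     -0.0001] shift after turn (units) [ 0.029  0.015 -0.023] heading 56.7 pos [ 0.5684 -0.0235  0.1601] F [0.7 0.7 0.6] w 0.096 t 8.25
```

View pics/i_crop.png

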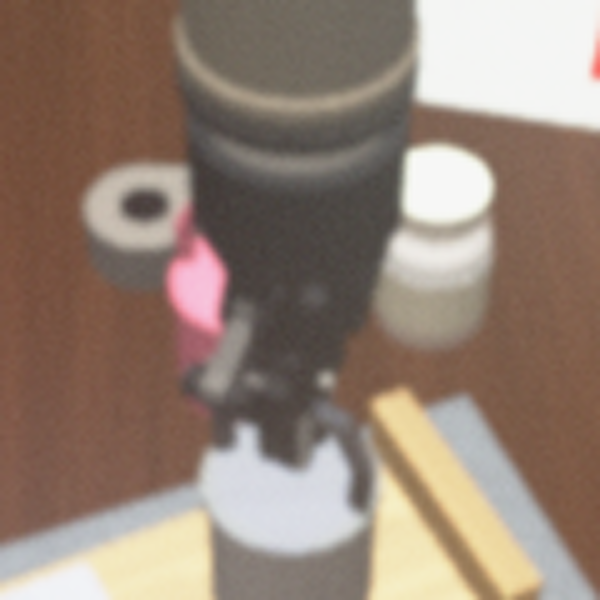

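It's gripped (width 0.095, about 8 mm, on the bar, under the lid arch). Now lift.

>>> step_arm(
  plan=[
    [-0.2,0,0,0,0,0],
    [-0.4,0,0,0,0,0],
    [-0.5,0,0,0,0,0],
    [-0.5,0,0,0,0,0],
    [-0.4,0,0,0,0,0],
    [0,0,0,0,0,0],
  ],
)

```text
t: 9.0
eef_pos: [0.5691, -0.0238, 0.2416]
tool_rot: [0.678, 0.203, 0.677, -0.202]
contact_force: [-0.1, -0.5, -2.1]
gripper_width: 0.095
```

```bash
python3 -c "
from h import *
snap('side','j')
togo([.474,-.2975,.24])
"
```

```text
turn(tool,units) [-0.      0.0001 -0.0001] shift after turn (units) [ 0.011 -7.016  1.787] heading 56.69 pos [ 0.5684 -0.0237  0.2405] F [-0.7 -0.4 -2.9] w 0.097 t 9.05
```

View pics/j_side.png

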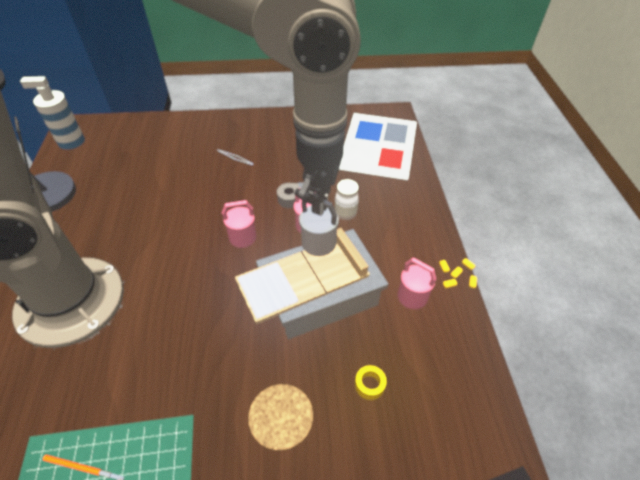

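The pot is off the board and upright, at side (319,228), above a coaster at (281,416). Moving across.

>>> step_arm(
  plan=[
    [0,-0.4,0.1,0,0,0],
    [0,-0.7,0.18,0,0,0],
    [0,-0.8,0.2,0,0,0],
    [0,-0.8,0.2,0,0,0],
    [0,-0.8,0.2,0,0,0],
    [0,-0.8,0.2,0,0,0],
    [0,-0.8,0.2,0,0,0],
    [0,-0.8,0.2,0,0,0],
  ],
)

```text
t: 10.05
eef_pos: [0.4862, -0.2553, 0.2392]
tool_rot: [0.677, 0.203, 0.678, -0.203]
contact_force: [0.6, 0.1, -2.1]
gripper_width: 0.095
```

>>> step_arm(
  plan=[
    [0,-0.7,0.18,0,0,0],
    [0,-0.4,0.13,0,0,0],
    [0,0,0,0,0,0],
    [0.5,0,0,0,0,0],
    [0.7,0,0,0,0,0],
    [0.7,0,0,0,0,0],
    [0.6,0,0,0,0,0],
    [0,0,0,0,0,0],
  ],
)

```text
t: 11.05
eef_pos: [0.4736, -0.2947, 0.1382]
tool_rot: [0.676, 0.202, 0.679, -0.202]
contact_force: [-0.6, -0.1, -1.6]
gripper_width: 0.093
```

```bash
python3 -c "
from h import *
togo([.474,-.2975,.062])
p,d=snap('side','k');snap('top','k')
cv2.imwrite('pics/k_crop.png',cv2.resize(p[280:480,180:380],None,fx=3,fy=3,interpolation=cv2.INTER_CUBIC)[:,:,::-1])
"
```

```text
turn(tool,units) [-0.     -0.0007  0.    ] shift after turn (units) [ 1.905 -0.054  0.047] heading 56.81 pos [ 0.4736 -0.2947  0.1382] F [-0.6 -0.1 -1.6] w 0.093 t 11.05
```

View pics/k_crop.png

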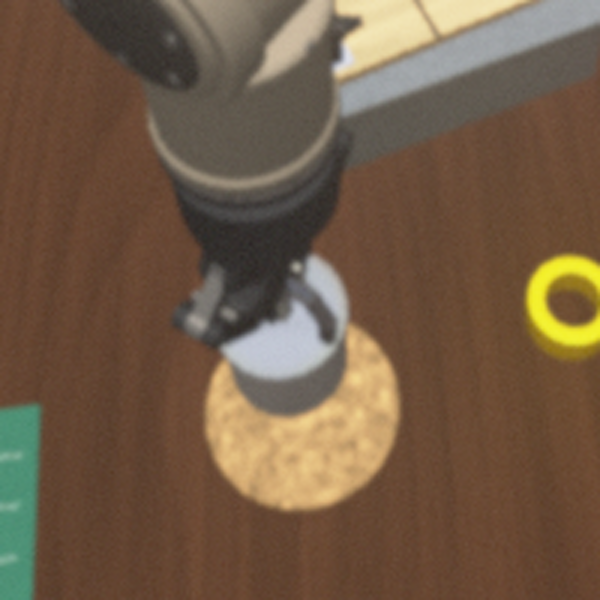

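View pics/k_top.png

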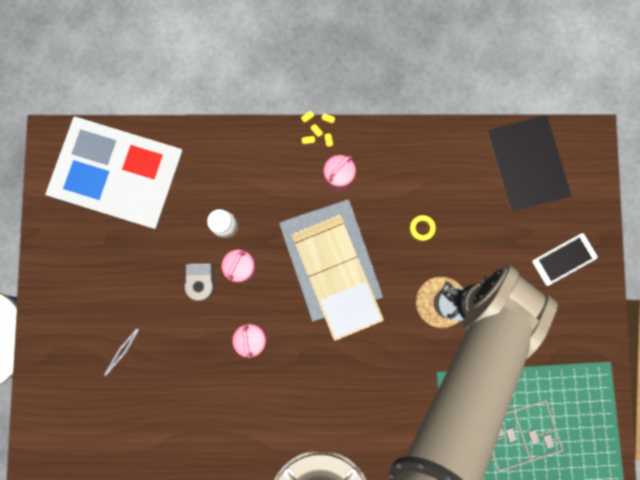

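>>> step_arm(
  plan=[
    [0.5,-0.05,0.05,0,-0.0007,0],
    [0.5,0,0,0,0,0],
    [0.4,0,0,0,0,0],
    [0.2,0,0,0,0,0],
    [0.15,0,0,0,0,0],
    [0.05,0,0,0,0,0],
    [0,0,0,0,0,0],
  ],
)

```text
t: 12.02
eef_pos: [0.4752, -0.3, 0.0682]
tool_rot: [0.679, 0.202, 0.676, -0.203]
contact_force: [0.0, -0.8, -2.9]
gripper_width: 0.093
```

```bash
python3 -c "
from h import *
togo([.474,-.2975,.062],56.7)
p,d=load('top','k')
cv2.imwrite('pics/k_tcrop.png',cv2.resize(p[195:345,275:390],None,fx=4,fy=4,interpolation=cv2.INTER_CUBIC)[:,:,::-1])
"
```

```text
turn(tool,units) [-0.      0.0007 -0.    ] shift after turn (units) [ 0.156  0.036 -0.06 ] heading 56.69 pos [ 0.4752 -0.3     0.0682] F [ 0.  -0.8 -2.9] w 0.093 t 12.025
```

View pics/k_tcrop.png

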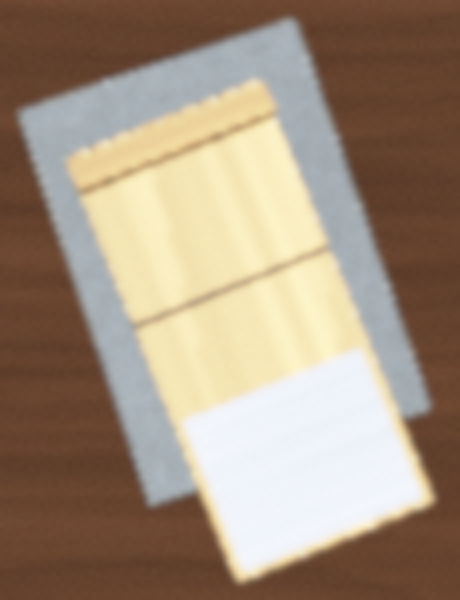

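>>> step_arm(
  plan=[
    [0.04,0.02,-0.04,0,0.0007,0],
    [0.05,0,0,0,0,0],
    [0.04,0,0,0,0,0],
    [0,0,0,0,0,0],
  ],
)

```text
t: 12.52
eef_pos: [0.474, -0.2983, 0.0626]
tool_rot: [0.677, 0.203, 0.678, -0.203]
contact_force: [-0.5, -0.0, -2.7]
gripper_width: 0.094
```

```bash
python3 -c "
from h import *
togo([.474,-.2975,.062],56.7)"
```

```text
turn(tool,units) [-0.     -0.0001  0.    ] shift after turn (units) [ 0.016  0.015 -0.011] heading 56.69 pos [ 0.474  -0.2983  0.0626] F [-0.5 -0.  -2.7] w 0.094 t 12.525
```

>>> step_arm(
  plan=[
    [0.03,0,0,0,0,0],
    [0.02,0,0,0,0,0],
    [0,0,0,0,0,0],
  ],
)

```text
t: 12.9
eef_pos: [0.4753, -0.2984, 0.062]
tool_rot: [0.678, 0.203, 0.677, -0.202]
contact_force: [-0.9, 1.7, 6.9]
gripper_width: 0.097
```

Contact: the force went from -2.7 to +6.9 N, so the pot stands. I'll ease off and open.

>>> step_arm(
  plan=[
    [-0.02,0,0,0,0,0],
    [0,0,0,0,0,0],
  ],
)

```text
t: 13.15
eef_pos: [0.4747, -0.2984, 0.062]
tool_rot: [0.678, 0.203, 0.677, -0.203]
contact_force: [0.4, 1.2, 4.0]
gripper_width: 0.095
```

>>> step_arm(
  plan=[
    [0,0,0,0,0,0],
    [0,0,0,0,0,0],
    [0,0,0,0,0,0],
    [0,0,0,0,0,0],
    [0,0,0,0,0,0],
    [0,0,0,0,0,0],
  ],
  fingers=-1,
)

```text
t: 13.9
eef_pos: [0.4741, -0.2983, 0.0616]
tool_rot: [0.677, 0.203, 0.677, -0.203]
contact_force: [-0.0, 0.1, 0.8]
gripper_width: 1.002
```

>>> step_arm(
  plan=[
    [-0.3,0,0,0,0,0],
    [-0.6,0,0,0,0,0],
    [-1,0,0,0,0,0],
    [-1,0,0,0,0,0],
    [-1,0,0,0,0,0],
    [-0.6,0,0,0,0,0],
    [0,0,0,0,0,0],
  ],
)

```text
t: 14.78
eef_pos: [0.4753, -0.2992, 0.2442]
tool_rot: [0.679, 0.203, 0.676, -0.203]
contact_force: [-0.5, -0.2, 0.2]
gripper_width: 1.0
```

```bash
python3 -c "
from h import *
p,d=snap('side','l');snap('top','l')
cv2.imwrite('pics/l_crop.png',cv2.resize(p[280:480,180:380],None,fx=3,fy=3,interpolation=cv2.INTER_CUBIC)[:,:,::-1])
"
```

View pics/l_crop.png

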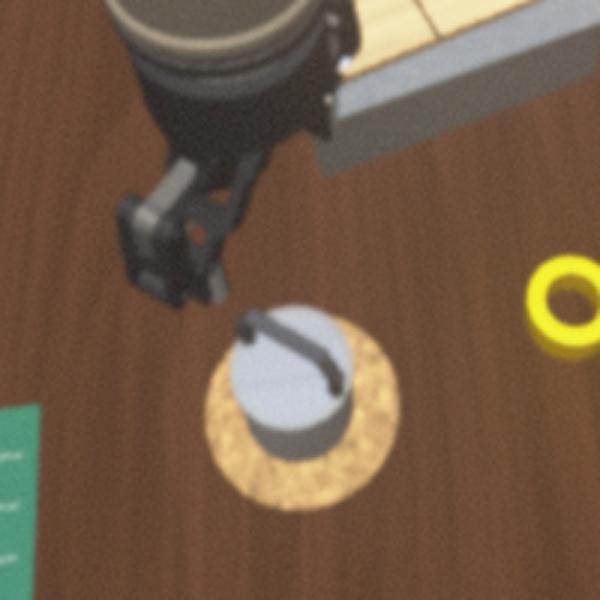

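View pics/l_top.png

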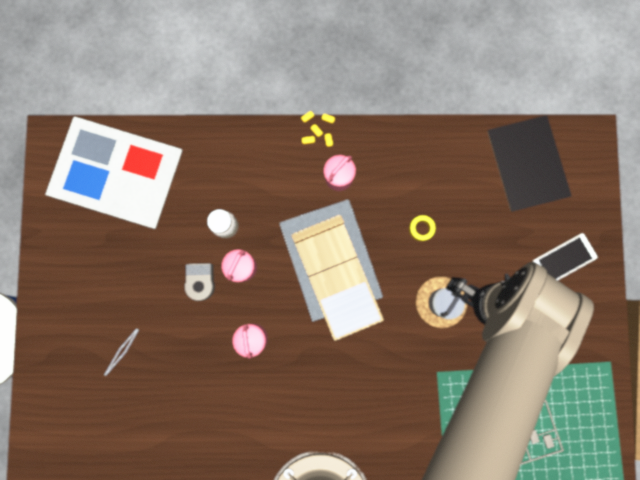

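The pot stands on the coaster, with its lid at side (277,400) and the coaster at (281,417), and is released. Now measure riser, board and line from the unobstructed top view.

```bash
cat > meas.py <<'E'
from h import *
def fitl(P):
    vx,vy,x,y=cv2.fitLine(np.float32(P).reshape(-1,1,2),cv2.DIST_HUBER,0,.001,.0001).ravel();return np.array([x,y]),np.array([vx,vy])
def meas(tag,cam='top',zs=0.0):
    p,d=load(cam,tag);hs=cv2.cvtColor(p,cv2.COLOR_RGB2HSV).astype(int)
    reg=np.zeros(d.shape,bool);reg[190:350,265:400]=1
    H,S,V=hs[...,0],hs[...,1],hs[...,2]
    wood_desk=(V<140)&(S>90)
    obj=(reg&~wood_desk).astype(np.uint8)
    grey=(reg&(S<60)&(V<205)&(V>110)&(p[...,2].astype(int)>=p[...,0].astype(int)-5)).astype(np.uint8)
    cv2.imwrite(f'pics/{tag}_grey.png',np.hstack([grey*255,obj*255])[180:360])
    W=lambda P,z:np.array([plane(cam,u,v,z)[:2] for u,v in P])
    return p,hs,grey,obj,W
if __name__=='__main__':
    p,hs,grey,obj,W=meas('l')
    for n,(u,v) in dict(deck=(290,225),deck2=(370,285),board=(330,250),plate=(350,310),desk=(270,300)).items(): print(n,p[v,u],hs[v,u])
E
python3 meas.py
```

```text
deck [173 181 188] [104  20 188]
deck2 [182 183 182] [ 60   1 183]
board [247 234 185] [ 24  64 247]
plate [239 244 250] [106  11 250]
desk [106  70  49] [ 11 137 106]
```

```bash
python3 -c "
import cv2
a=cv2.imread('pics/l_grey.png');cv2.imwrite('pics/l_grey2.png',cv2.hconcat([a[:,240:420],a[:,880:1060]]).repeat(2,0).repeat(2,1))"
```

```text
(no output)
```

View pics/l_grey2.png

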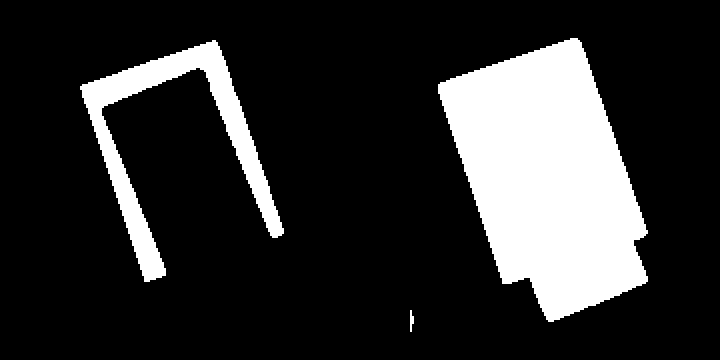

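```bash
cat > m2.py <<'E'
from meas import *
def edgepts(V,a,b,n=40,half=5,trim=.08):
    """subpixel strongest-gradient points along segment a-b, sampled normal"""
    a,b=np.array(a,float),np.array(b,float);t=(b-a)/np.linalg.norm(b-a);nn=np.array([-t[1],t[0]]);out=[]
    s=np.arange(-half,half+.01,.25)
    for k in np.linspace(trim,1-trim,n):
        c=a+(b-a)*k;P=c+s[:,None]*nn
        v=cv2.remap(V,np.float32(P[:,0])[None],np.float32(P[:,1])[None],cv2.INTER_CUBIC)[0]
        g=np.abs(np.gradient(cv2.GaussianBlur(v[None],(1,1),0)[0]));g=np.convolve(g,np.ones(5)/5,'same');i=g.argmax()
        w=g[max(0,i-6):i+7];ss=s[max(0,i-6):i+7];out.append(c+nn*(w*ss).sum()/w.sum())
    return np.array(out)
def darkpts(V,a,b,n=40,half=4,trim=.08):
    a,b=np.array(a,float),np.array(b,float);t=(b-a)/np.linalg.norm(b-a);nn=np.array([-t[1],t[0]]);out=[]
    s=np.arange(-half,half+.01,.25)
    for k in np.linspace(trim,1-trim,n):
        c=a+(b-a)*k;P=c+s[:,None]*nn
        v=cv2.remap(V,np.float32(P[:,0])[None],np.float32(P[:,1])[None],cv2.INTER_CUBIC)[0]
        w=np.clip(np.median(v)-v-8,0,None);
        if w.sum()>0: out.append(c+nn*(w*s).sum()/w.sum())
    return np.array(out)
def line(V,a,b,z,f=edgepts,cam='top',**k):
    P=f(V,a,b,**k);W=np.array([plane(cam,u,v,z)[:2] for u,v in P]);c,dv=fitl(W);r=(W-c)@np.array([-dv[1],dv[0]])
    return c,dv,np.degrees(np.arctan2(dv[1],dv[0])),np.std(r)
E
cat > m3.py <<'E'
from m2 import *
p,hs,grey,obj,W=meas('l')
V=p[...,2].astype(np.float32)  # blue separates
zd=.0885;zb=.1005
E_={}
for n,a,b,z in[('back',(279,222),(350,199),zd),('right',(350,199),(384,297),zd),('left',(279,222),(311,322),zd),('frontL',(311,322),(325,318),zd),('frontR',(376,300.5),(384,297.5),zd),('nose',(335,341),(384,321),zb)]:
    E_[n]=line(V,a,b,z,trim=.15 if 'front' in n else .08,half=3 if 'front' in n else 5);print(n,E_[n])
E_['mark']=line(V,(308.7,276),(357.5,256),zb,darkpts);print('mark',E_['mark'])
# board sides
for n,a,b in[('bl',(293,235),(335,341)),('br',(341,215),(384,321))]:
    E_[n]=line(V,a,b,zb,half=4);print(n,E_[n])
yaws=[E_['back'][2]%180-90,(E_['right'][2])%180,(E_['left'][2])%180];print('riser yaw est',yaws)
E
python3 m3.py
```

```text
back (array([0.68878084, 0.00803201], dtype=float32), array([ 0.3217    , -0.94684166], dtype=float32), np.float32(-71.23423), np.float64(0.00027038400722412254))
right (array([ 0.5976045 , -0.10770674], dtype=float32), array([0.9461294 , 0.32378876], dtype=float32), np.float32(18.89221), np.float64(0.000315317211100732))
left (array([0.543728  , 0.05521581], dtype=float32), array([0.9451264 , 0.32670486], dtype=float32), np.float32(19.068893), np.float64(0.00022072669303820975))
frontL (array([0.4356916 , 0.00242191], dtype=float32), array([ 0.31125593, -0.95032614], dtype=float32), np.float32(-71.86506), np.float64(0.00014264659577950488))
frontR (array([ 0.48378843, -0.13799463], dtype=float32), array([ 0.3487322, -0.9372224], dtype=float32), np.float32(-69.5902), np.float64(0.0002151818356116575))
nose (array([ 0.40947995, -0.0827958 ], dtype=float32), array([ 0.3791729, -0.9253259], dtype=float32), np.float32(-67.71754), np.float64(0.0005555159104813399))
mark (array([ 0.5557826 , -0.03041743], dtype=float32), array([ 0.3794493 , -0.92521256], dtype=float32), np.float32(-67.700424), np.float64(0.00012967973663785169))
bl (array([0.5026788 , 0.01312301], dtype=float32), array([0.922394  , 0.38625032], dtype=float32), np.float32(22.721384), np.float64(0.0034363685248504847))
br (array([ 0.57425505, -0.0856823 ], dtype=float32), array([0.92931116, 0.3692977 ], dtype=float32), np.float32(21.67231), np.float64(0.002264187214086572))
riser yaw est [np.float32(18.76577), np.float32(18.89221), np.float32(19.068893)]
```

Measured values:

| Item | Value |
|---|---|
| Riser yaw | 18.9° |
| Board yaw | 22.3° |
| Mark to front edge | about 102.6 mm |
| Cleat centre | about (0.639, 0.004) |

I'll turn the tool and go above the cleat.

>>> step_arm(
  plan=[
    [0,0,0,0.024,0,0],
    [0,0,0,0.024,0,0],
    [0,0,0,0.024,0,0],
    [0,0,0,0.0236,0,0],
    [0,0,0,0,0,0],
  ],
)

```text
t: 15.5
eef_pos: [0.4735, -0.2979, 0.2403]
tool_rot: [0.587, 0.393, 0.588, -0.394]
contact_force: [0.5, 0.6, 0.5]
gripper_width: 0.999
```

```bash
python3 -c "
from h import *
togo([.639,.0038,.2],22.3)"
```

```text
turn(tool,units) [ 0.0001 -0.0002  0.0003] shift after turn (units) [ 1.009  6.69  -5.408] heading 22.35 pos [ 0.4735 -0.2979  0.2403] F [0.5 0.6 0.5] w 0.999 t 15.5
```

>>> step_arm(
  plan=[
    [0,0.5,-0.4,0,0,0],
    [0,0.9,-0.75,0,0,0],
    [0,0.9,-0.75,0,0,0],
    [0,1,-0.8,0,0,0],
    [0,1,-0.8,0,0,0],
    [0,0.9,-0.75,0,0,0],
    [0,0.9,-0.7,0,0,0],
    [0,0.5,-0.4,0,0,0],
  ],
)

```text
t: 16.5
eef_pos: [0.6378, 0.0026, 0.2405]
tool_rot: [0.588, 0.392, 0.589, -0.393]
contact_force: [-0.7, -1.7, -0.4]
gripper_width: 1.0
```

>>> step_arm(
  plan=[
    [0.5,0.09,-0.06,0,0,0],
    [0.5,0,0,0,0,0],
    [0,0,0,0,0,0],
    [0,0,0,0,0,0],
  ],
)

```text
t: 17.0
eef_pos: [0.6394, 0.0016, 0.2018]
tool_rot: [0.587, 0.394, 0.587, -0.395]
contact_force: [-0.8, -0.5, 0.2]
gripper_width: 0.999
```

```bash
python3 -c "
from h import *
togo([.639,.0038,.063],22.3)
p,d=snap('side','m')
cv2.imwrite('pics/m_crop.png',cv2.resize(p[130:330,220:420],None,fx=3,fy=3,interpolation=cv2.INTER_CUBIC)[:,:,::-1])"
```

```text
turn(tool,units) [-0.0004  0.0001  0.0001] shift after turn (units) [ 3.47   0.01  -0.055] heading 22.17 pos [0.6394 0.0016 0.2018] F [-0.8 -0.5  0.2] w 0.999 t 17.0
```

View pics/m_crop.png

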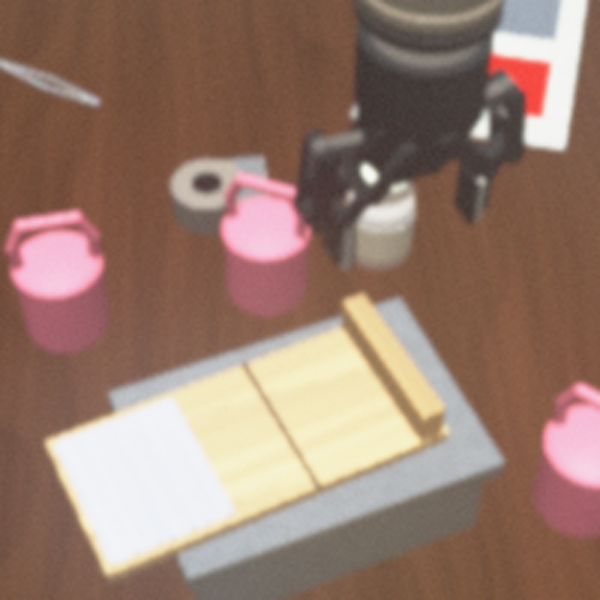

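>>> step_arm(
  plan=[
    [0.6,0.01,-0.05,0,0,0],
    [0.7,0,0,0,0,0],
    [0.7,0,0,0,0,0],
    [0.5,0,0,0,0,0],
    [0.2,0,0,0,0,0],
    [0,0,0,0,0,0],
  ],
)

```text
t: 17.8
eef_pos: [0.6396, 0.0052, 0.0938]
tool_rot: [0.587, 0.394, 0.587, -0.394]
contact_force: [0.6, -0.2, 0.6]
gripper_width: 1.0
```

```bash
python3 -c "
from h import *
togo([.639,.0038,.063],22.3)
p,d=snap('side','n')
cv2.imwrite('pics/n_crop.png',cv2.resize(p[170:290,280:400],None,fx=5,fy=5,interpolation=cv2.INTER_CUBIC)[:,:,::-1])"
```

```text
turn(tool,units) [-0.0001  0.     -0.    ] shift after turn (units) [ 0.77  -0.027  0.026] heading 22.26 pos [0.6396 0.0052 0.0938] F [ 0.6 -0.2  0.6] w 1.0 t 17.8
```

View pics/n_crop.png

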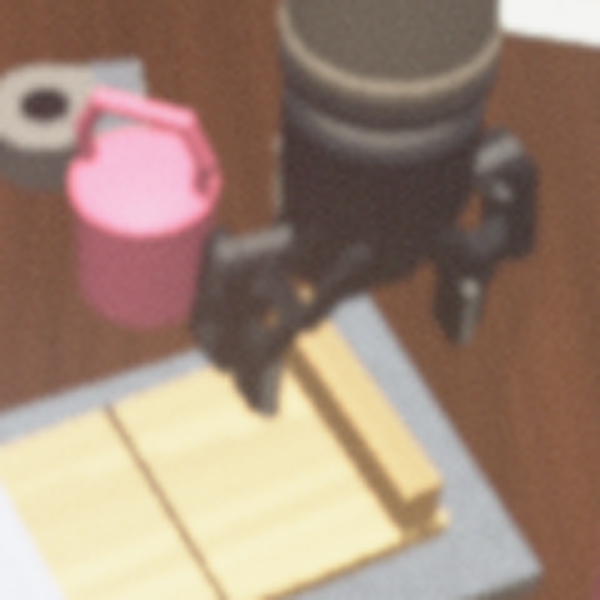

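>>> step_arm(
  plan=[
    [0.3,-0.02,0,0,0,0],
    [0.25,0,0,0,0,0],
    [0.2,0,0,0,0,0],
    [0,0,0,0,0,0],
  ],
)

```text
t: 18.35
eef_pos: [0.638, 0.005, 0.0627]
tool_rot: [0.587, 0.394, 0.588, -0.394]
contact_force: [-0.3, 0.2, 0.5]
gripper_width: 1.0
```

>>> step_arm(
  plan=[
    [0,0,0,0,0,0],
    [0,0,0,0,0,0],
    [0,0,0,0,0,0],
    [0,0,0,0,0,0],
    [0,0,0,0,0,0],
    [0,0,0,0,0,0],
  ],
  fingers=1,
  force=50,
)

```text
t: 19.1
eef_pos: [0.6391, 0.0051, 0.064]
tool_rot: [0.587, 0.394, 0.587, -0.394]
contact_force: [0.5, 0.4, 3.5]
gripper_width: 0.201
```

```bash
python3 -c "
from h import *
togo([.639,.0038,.063],22.3)
p,d=snap('side','o')
cv2.imwrite('pics/o_crop.png',cv2.resize(p[170:290,280:400],None,fx=5,fy=5,interpolation=cv2.INTER_CUBIC)[:,:,::-1])"
```

```text
turn(tool,units) [-0.0001  0.     -0.0001] shift after turn (units) [ 0.025 -0.014  0.03 ] heading 22.28 pos [0.6391 0.0051 0.064 ] F [0.5 0.4 3.5] w 0.201 t 19.1
```

View pics/o_crop.png

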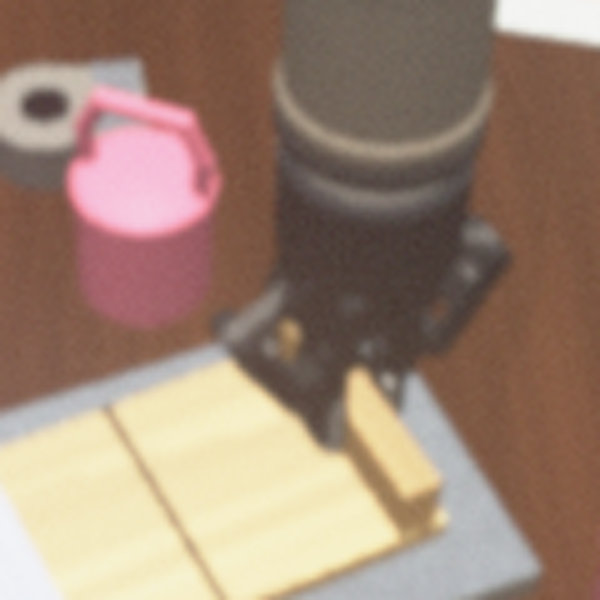

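The cleat is gripped (17 mm, 3.5 N down). Now the first slide stage: about 84 mm with the 3.4° alignment spread over it.

>>> step_arm(
  plan=[
    [0.03,-0.15,0.01,0.0013,0,0],
    [0,-0.25,0.01,0.0013,0,0],
    [0,-0.3,0.01,0.0014,0,0],
    [0,-0.3,0.01,0.0014,0,0],
    [0,-0.3,0.01,0.0014,0,0],
    [0,-0.3,0,0.0013,0,0],
    [0,-0.3,0,0.0013,0,0],
    [0,-0.2,0,0,0,0],
  ],
)

```text
t: 20.15
eef_pos: [0.5637, -0.0257, 0.0641]
tool_rot: [0.577, 0.413, 0.574, -0.41]
contact_force: [6.2, 1.7, 7.8]
gripper_width: 0.203
```

>>> step_arm(
  plan=[
    [0,0,0,0,0,0],
    [0,0,0,0,0,0],
  ],
)

```text
t: 20.4
eef_pos: [0.5626, -0.0262, 0.064]
tool_rot: [0.576, 0.412, 0.574, -0.41]
contact_force: [1.5, -0.6, 11.7]
gripper_width: 0.196
```

```bash
python3 -c "
from h import *
togo([.639-.0952,.005-.0385,.063],18.9)
p,d=snap('side','q');snap('top','q')
cv2.imwrite('pics/q_crop.png',cv2.resize(p[190:340,210:400],None,fx=4,fy=4,interpolation=cv2.INTER_CUBIC)[:,:,::-1])"
```

```text
turn(tool,units) [-0.0001  0.0001 -0.0006] shift after turn (units) [ 0.024 -0.503  0.02 ] heading 18.88 pos [ 0.5626 -0.0262  0.064 ] F [ 1.5 -0.6 11.7] w 0.196 t 20.4
```

View pics/q_crop.png

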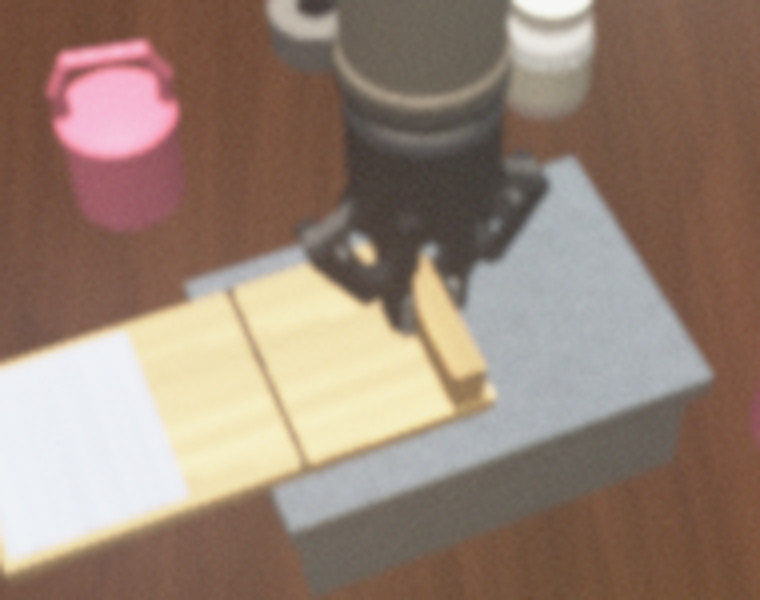

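View pics/q_top.png

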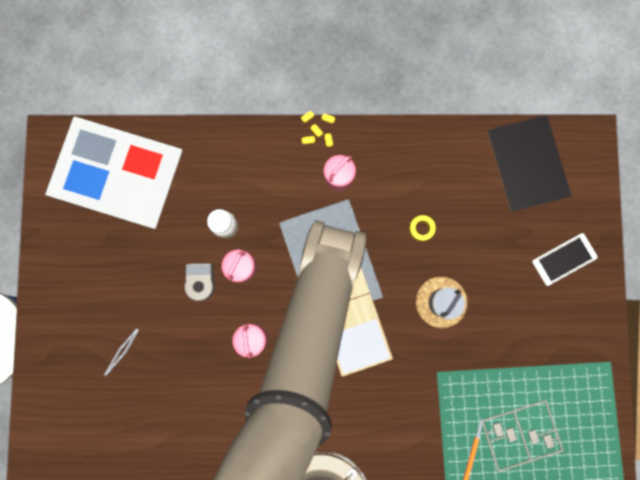

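```bash
cat > m4.py <<'E'
from m2 import *
r=np.array([.9461,.3239]);s=np.array([-r[1],r[0]])
def rep(n,L): c,dv,a,sd=L;print(n,'r=%.4f s=%.4f ang=%.2f sd=%.4f'%(c@r,c@s,a,sd))
E
python3 - <<'E'
from m4 import *
p,_=load('side','q');V=p[...,2].astype(np.float32)
for zd in (.0885,.09):
    rep('back',line(V,(352,230),(388,284),zd,cam='side'))
    rep('near',line(V,(282.5,322.5),(388,284),zd,cam='side'))
    rep('front',line(V,(278,311.7),(282.5,322.5),zd,cam='side',trim=.15,half=3))
    rep('mark',line(V,(267.5,262.5),(286.3,306),zd+.012,darkpts,cam='side'))
pt,_=load('top','q')
cv2.imwrite('pics/q_tcrop.png',cv2.resize(pt[240:360,300:420],None,fx=5,fy=5,interpolation=cv2.INTER_CUBIC)[:,:,::-1])
pl,_=load('side','l')
cv2.imwrite('pics/q_fcrop.png',cv2.resize(p[240:340,230:330],None,fx=6,fy=6,interpolation=cv2.INTER_CUBIC)[:,:,::-1])
E
```

```text
back r=0.6561 s=-0.2186 ang=-71.08 sd=0.0002
near r=0.5171 s=-0.2945 ang=18.85 sd=0.0003
front r=0.4150 s=-0.2810 ang=-71.48 sd=0.0002
mark r=0.4347 s=-0.2112 ang=-71.16 sd=0.0001
back r=0.6554 s=-0.2196 ang=-71.08 sd=0.0002
near r=0.5167 s=-0.2953 ang=18.85 sd=0.0003
front r=0.4148 s=-0.2819 ang=-71.49 sd=0.0002
mark r=0.4344 s=-0.2122 ang=-71.16 sd=0.0001
```

View pics/q_tcrop.png

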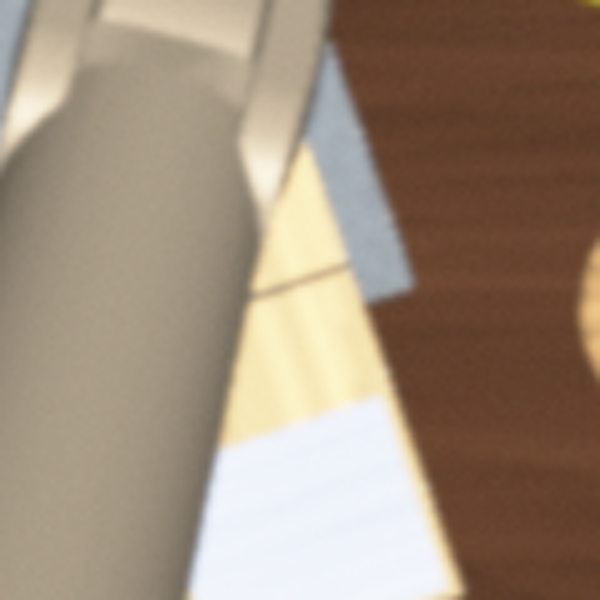

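View pics/q_fcrop.png

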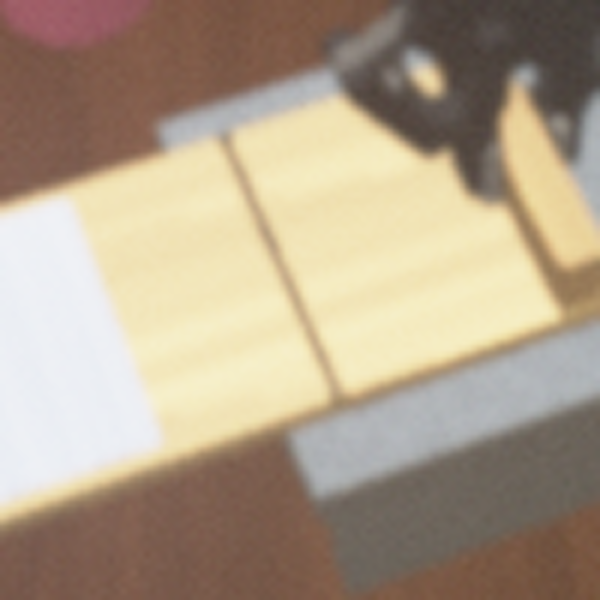

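```bash
python3 - <<'E'
from m4 import *
p,_=load('top','q');V=p[...,2].astype(np.float32)
rep('mark',line(V,(352,299),(369.5,293.2),.1005,darkpts,trim=.1))
rep('front',line(V,(374,300.5),(382.5,297.7),.0885,trim=.1,half=3))
rep('right',line(V,(368,255),(382.5,297.5),.0885,half=4))
E
```

```text
mark r=0.4328 s=-0.2480 ang=-71.21 sd=0.0001
front r=0.4130 s=-0.2841 ang=-72.41 sd=0.0001
right r=0.4646 s=-0.2955 ang=18.90 sd=0.0003
```

Remaining distance is 19.6 mm by the side view and 19.8 mm by the top view, and the line is parallel to the edge within 0.2°. Finishing the slide.

>>> step_arm(
  plan=[
    [0,-0.14,0,0,0,0],
    [0,-0.14,0,0,0,0],
    [0,-0.12,0,0,0,0],
    [0,-0.09,0,0,0,0],
    [0,0,0,0,0,0],
    [0,0,0,0,0,0],
    [0,0,0,0,0,0],
  ],
)

```text
t: 21.38
eef_pos: [0.5455, -0.0321, 0.0641]
tool_rot: [0.577, 0.412, 0.574, -0.41]
contact_force: [5.9, 1.6, 9.0]
gripper_width: 0.203
```

```bash
python3 -c "
from h import *
togo([.639-.0952,.005-.0385,.063],18.9)
p,d=snap('side','r');pt,_=snap('top','r')
cv2.imwrite('pics/r_crop.png',cv2.resize(p[190:340,190:390],None,fx=4,fy=4,interpolation=cv2.INTER_CUBIC)[:,:,::-1])
cv2.imwrite('pics/r_tcrop.png',cv2.resize(pt[240:360,300:420],None,fx=5,fy=5,interpolation=cv2.INTER_CUBIC)[:,:,::-1])"
```

```text
turn(tool,units) [ 0.      0.0002 -0.0009] shift after turn (units) [ 0.027 -0.051  0.019] heading 18.91 pos [ 0.5455 -0.0321  0.0641] F [5.9 1.6 9. ] w 0.203 t 21.375
```

View pics/r_crop.png

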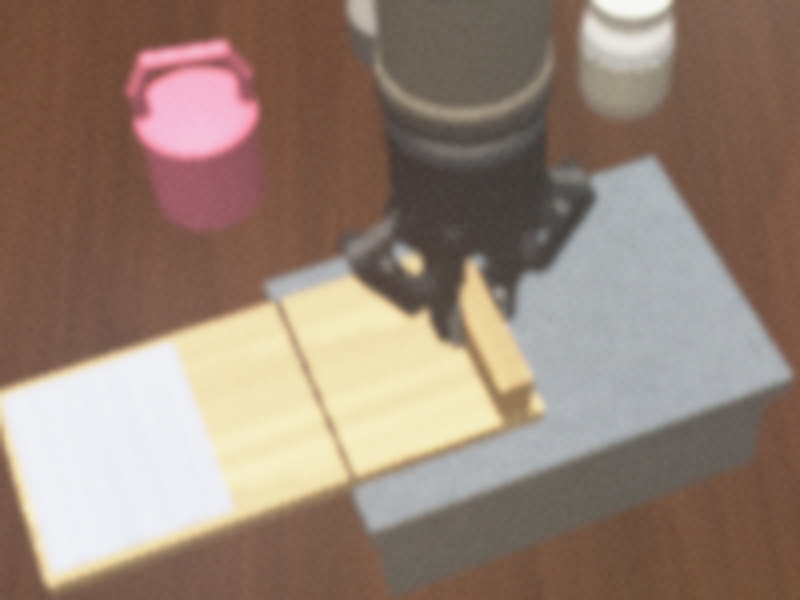

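View pics/r_tcrop.png

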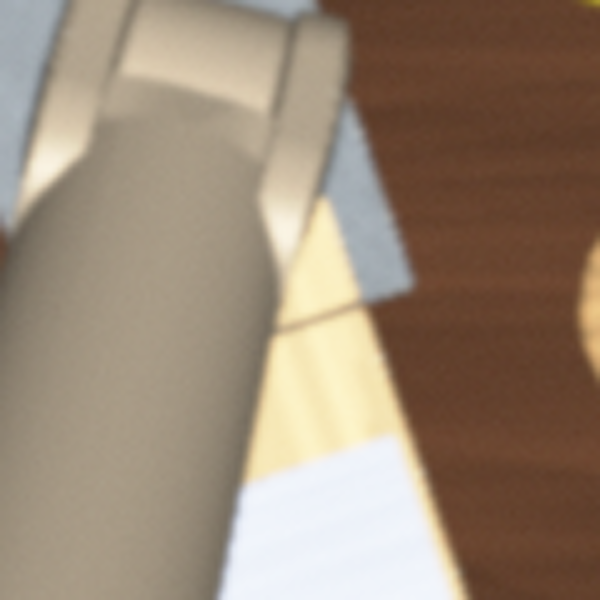

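```bash
cat > m5.py <<'E'
from m4 import *
import sys
t=sys.argv[1]
p,_=load('side',t);V=p[...,2].astype(np.float32)
rep('S back',line(V,(352,230),(388,284),.0885,cam='side'))
rep('S front',line(V,(278.5,312.2),(282.5,322.5),.0885,cam='side',trim=.15,half=3))
rep('S mark',line(V,(259.5,265),(278,310),.1005,darkpts,cam='side'))
p,_=load('top',t);V=p[...,2].astype(np.float32)
rep('T mark',line(V,(355.5,305.8),(372.5,300.6),.1005,darkpts,trim=.1))
rep('T front',line(V,(374,300.5),(382.5,297.7),.0885,trim=.1,half=3))
E
python3 m5.py r
```

```text
S back r=0.6562 s=-0.2154 ang=-71.09 sd=0.0002
S front r=0.4149 s=-0.2798 ang=-70.36 sd=0.0002
S mark r=0.4165 s=-0.2015 ang=-71.10 sd=0.0001
T mark r=0.4145 s=-0.2454 ang=-71.51 sd=0.0002
T front r=0.4130 s=-0.2834 ang=-71.57 sd=0.0002
```

1.0–1.6 mm is left, with friction holding the compliant arm short. A small nudge.

>>> step_arm(
  plan=[
    [0,-0.035,0,0,0,0],
    [0,0,0,0,0,0],
    [0,0,0,0,0,0],
    [0,0,0,0,0,0],
  ],
)

```text
t: 21.98
eef_pos: [0.5448, -0.0323, 0.0642]
tool_rot: [0.577, 0.413, 0.574, -0.409]
contact_force: [6.1, 2.6, 8.2]
gripper_width: 0.201
```

```bash
python3 -c "
from h import *
togo([.639-.0952,.005-.0385,.063],18.9)
snap('side','s');snap('top','s')"; python3 m5.py s
```

```text
turn(tool,units) [ 0.0001  0.0002 -0.0011] shift after turn (units) [ 0.03  -0.032  0.019] heading 18.92 pos [ 0.5448 -0.0323  0.0642] F [6.1 2.6 8.2] w 0.201 t 21.975
S back r=0.6562 s=-0.2133 ang=-71.05 sd=0.0002
S front r=0.4148 s=-0.2810 ang=-71.19 sd=0.0002
S mark r=0.4157 s=-0.2193 ang=-71.06 sd=0.0001
T mark r=0.4137 s=-0.2496 ang=-72.06 sd=0.0004
T front r=0.4130 s=-0.2842 ang=-72.25 sd=0.0001
```

```bash
cat > flat.py <<'E'
from m4 import *
import sys
def f(t,cam):
    p,d=load(cam,t);X=cloud(cam,d);h=cv2.cvtColor(p,cv2.COLOR_RGB2HSV).astype(int)
    c=X[...,:2]@r;l=X[...,:2]@s
    m=(X[...,2]>.085)&(X[...,2]<.115)&(h[...,2]>190)&(abs(l+.21)<.05)&(c<.485)
    A=np.c_[c[m]-.41,l[m]+.21,np.ones(m.sum())];k=np.linalg.lstsq(A,X[...,2][m],rcond=None)[0]
    m2=(abs(X[...,2]-.088)<.01)&(h[...,1]<60)&(h[...,2]<205)&(abs(l+.21)<.08)&(c>.53)&(c<.65)
    A2=np.c_[c[m2]-.41,l[m2]+.21,np.ones(m2.sum())];k2=np.linalg.lstsq(A2,X[...,2][m2],rcond=None)[0]
    print(t,cam,'board pitch deg %.2f z0 %.4f n%d'%(np.degrees(k[0]),k[2],m.sum()),'deck pitch %.2f n%d'%(np.degrees(k2[0]),m2.sum()))
for t in sys.argv[1:]:
    for cam in('side','top'): f(t,cam)
E
python3 flat.py l o q s
```

```text
l side board pitch deg 1.56 z0 0.1010 n156 deck pitch 0.02 n988
l top board pitch deg 0.00 z0 0.1013 n2421 deck pitch -0.24 n1416
o side board pitch deg -0.00 z0 0.1031 n2366 deck pitch 0.09 n833Traceback (most recent call last):
  File "flat.py", line 12, in <module>
    for cam in('side','top'): f(t,cam)
                              ~^^^^^^^
  File "flat.py", line 4, in f
    p,d=load(cam,t);X=cloud(cam,d);h=cv2.cvtColor(p,cv2.COLOR_RGB2HSV).astype(int)
        ~~~~^^^^^^^
  File "h.py", line 8, in load
    z=np.load(f'pics/{tag}_{n}.npz'); return z['p'],z['d']
    fid = stack.enter_context(open(os.fspath(file), "rb"))
                              ~~~~^^^^^^^^^^^^^^^^^^^^^^^
FileNotFoundError: [Errno 2] No such file or directory: 'pics/o_top.npz'
```

```bash
python3 flat.py q r s
```

```text
q side board pitch deg -0.16 z0 0.1029 n4058 deck pitch -0.09 n2284
q top board pitch deg -0.26 z0 0.1010 n2681 deck pitch -0.25 n1628
r side board pitch deg -0.06 z0 0.1029 n4400 deck pitch -0.01 n2688
r top board pitch deg -0.06 z0 0.1010 n2508 deck pitch 0.03 n2359
s side board pitch deg -0.00 z0 0.1028 n4410 deck pitch 0.01 n2693
s top board pitch deg -0.07 z0 0.1009 n2496 deck pitch 0.15 n2401
```

The board is flat: its pitch is 0.0° against the deck's. One last nudge of about 0.5 mm with a little more downward push, then recheck.

>>> step_arm(
  plan=[
    [0.02,-0.022,0,0,0,0],
    [0,0,0,0,0,0],
    [0,0,0,0,0,0],
    [0,0,0,0,0,0],
    [0,0,0,0,0,0],
    [0,0,0,0,0,0],
  ],
)

```text
t: 22.82
eef_pos: [0.5448, -0.0323, 0.0641]
tool_rot: [0.578, 0.413, 0.573, -0.409]
contact_force: [5.9, 2.7, 12.8]
gripper_width: 0.204
```

```bash
python3 -c "
from h import *
togo([.639-.0952,.005-.0385,.063],18.9)
p,_=snap('side','u');snap('top','u')"; python3 m5.py u; python3 flat.py u
```

```text
turn(tool,units) [ 0.0001  0.0002 -0.0014] shift after turn (units) [ 0.028 -0.034  0.019] heading 18.93 pos [ 0.5448 -0.0323  0.0641] F [ 5.9  2.7 12.8] w 0.204 t 22.825
S back r=0.6562 s=-0.2186 ang=-71.09 sd=0.0002
S front r=0.4150 s=-0.2818 ang=-69.88 sd=0.0002
S mark r=0.4157 s=-0.2123 ang=-71.10 sd=0.0001
T mark r=0.4137 s=-0.2494 ang=-72.08 sd=0.0011
T front r=0.4130 s=-0.2836 ang=-71.97 sd=0.0001
u side board pitch deg -0.04 z0 0.1028 n4404 deck pitch 0.04 n2696
u top board pitch deg -0.10 z0 0.1010 n2485 deck pitch -0.17 n2420
```

View pics/u_side.png

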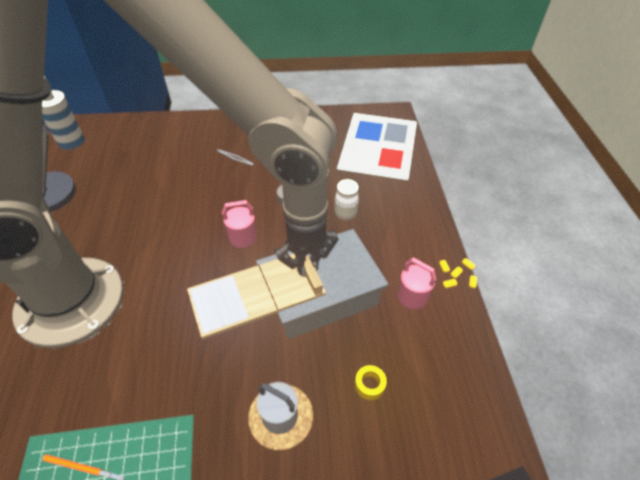

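View pics/u_top.png

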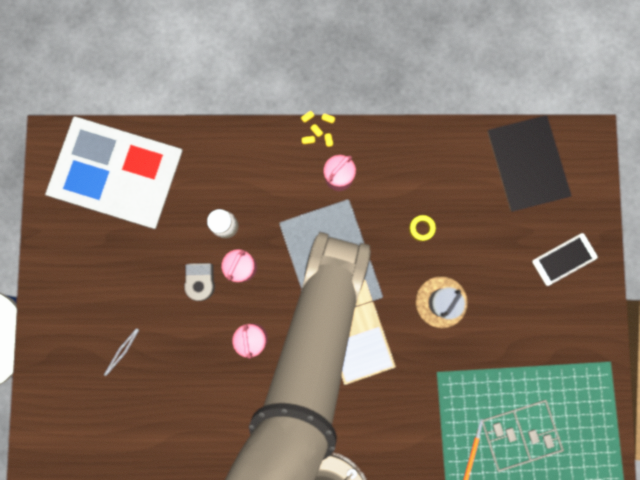

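The final views show these:
- **Line:** it lies over the front edge, from side (260,265) to (278,311), within about 0.7 mm in both views.
- **Pot:** it is upright on the coaster.
- **Bystanders:** they look unmoved.

Handing in.

```bash
python3 -c "
from h import *
print(bot.hand_in())"
```

```text
the job is handed in; nothing more can be done
None
```

I lifted the steel pot by its hoop handle, stood it upright on the coaster and let go. Then I gripped the board's cleat, slid the board about 102 mm out over the riser's front edge and turned it 3.4° so the line runs parallel to that edge. I handed in at about 23 s of the 58 s, still holding the cleat with roughly 13 N of downward push.

**Last checks:**
- **Line:** it was about 0.7 mm short of the edge in both views (0.2 to 0.7 mm, depending on whether I used the deck's front edge or its back edge less 240 mm). In the side view it was parallel to the deck's back edge. Estimates from the short visible front-edge pieces scatter by about 1°.
- **Flatness:** depth fits put the board within 0.1° of the deck.
- **Everything else:** the pot was upright on the coaster, and the bystanders and pink pots looked unmoved by eye in the top view; I did not measure them.

**What disagreed or failed:**
- **Finger tips:** the pictures showed the tips about 46 mm higher than the reported TCP position implied. The first close, at the stated height, shut on nothing above the handle. I went 49 mm lower, and the grip then held.
- **Last nudge:** the final 0.9 mm nudge barely moved the board, because friction held it against the slightly springy arm.

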